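# Hang a parts bin on the workshop's slat panel

## Task

Hang the orange bin in the free part of the slatted tool panel's groove, beside the blue one: tip its front up, feed the steel hook lip up into the groove, swing the bin down until it is level with its back against the panel, push it lightly down on the ledge (about 5 N) to make sure it is home, and only then let go. The groove's height is not exact, so feel for it and never press the bin hard on the panel; leave the mallet, the chisel and the wood offcut where they are.

Things in the scene. Friction and masses are not known exactly. Their poses are not given: they have to be found in the camera images.
- bin_center (a point): centre of the loose orange bin: 95 mm deep (x), 56 wide (y), 52 high (z), 3 mm walls, 0.15-0.31 kg, open on top, upright on the bench at the start; the point is 26 mm above its underside. x runs from its low front (26 high) to its full-height back wall, z up. Grip across its flat parallel sides, full height over the rear 70 mm, 34 high ahead of that. A steel hook sticks out at its back
- bin_lip (a point): middle of the top edge of the bin's hook lip, 56.5 mm behind and 43 mm above bin_center in the bin's axes. The hook is 36 mm wide: a flat 4 mm thick tongue, underside 22 mm and top 26 mm above bin_center, runs 11 mm out behind the back wall (x +47.5 to +58.5 mm from bin_center); its end turns up as a 4 mm thick lip (x +54.5 to +58.5) that rises 17 mm above the tongue
- panel: fixed upright slatted panel, 352 mm wide. Origin on the bench below the middle of its front face (plane x = 0, towards the robot); x into the panel, y left, z up. A level groove runs across the face. A blue bin like the orange one hangs fixed in it, its middle at y = +120 mm: the finished pose. The groove is free from y = -170 to +90. Contacts of bin on panel adding up to over 30 N are too hard
- groove (a point): nominal point over the face at ledge height, 140 mm above the bench, at panel y = -30 mm; axes as the panel's. The ledge is a 6 mm high metal strip on the lower slat, set back 2 mm. Slats and blue bin were fixed by eye: they sit, rigid, up to 12 mm higher or lower than this point shows: find the ledge by touch. Hung, the bin's axes match the panel's, back wall on the face, tongue down on the ledge
- panel_top (a point): middle of the backboard's top edge, 190 mm up, 38 mm behind the face. Groove section, from the ledge: mouth 16 mm high; above it an upper slat 5 mm thick and 30 high; behind that a closed cavity, 5 to 23 mm behind the face, up to 46 above the ledge; cap top 54 above the ledge. Level the hook cannot enter; with the bin's front tipped up about 52 degrees it can, lip first, obliquely in and up
- offcut_center (a point): centre of a loose pale wood offcut, 120 x 50 x 40 mm, long side along its x; leave it alone
- mallet_center (a point): loose wooden mallet lying on the bench, 260 mm long along its x, head (60 x 110 x 70 mm high) centred at x = +80 mm, handle towards -x; the point is 35 mm above the bench; leave it alone
- chisel_center (a point): loose chisel lying on the bench, 250 mm long along its x (handle -130 to -10 mm, blade to +120 mm), 28 mm high; the point is 14 mm above the bench; leave it alone
Things that resemble listed ones, but are neither listed nor needed, are in the scene too. Of the things shaped like the part that bears bin_center, the orange one is meant.

How it is judged:
On the way, in this order (a step that is already met when the one before it is completed fails the run):
1. the bin's front is tipped up by more than 20 degrees with its lip inside the groove's mouth (x of bin_lip in the frame of panel above 0.006 m and angle between bin_center's own z axis and vertical above 0.35 rad and z of bin_lip in the frame of panel above 0.125 m), for 0.1 s.
2. still held, the bin is swung down level with its lip behind the upper slat, and pressed on the ledge with more than 3 N (x of bin_lip in the frame of panel above 0.005 m and angle between bin_center's own z axis and vertical below 0.1 rad and contact force between bin and rail_c0 above 3 N and contact force between bin and the fingers above 1 N), for 0.1 s.
At the end, for the whole second after the job is handed in: the orange bin hangs in the groove's free stretch at rest and released: level and square to the panel within 0.1 rad, the lip 5 to 13 mm behind the face and 145 to 177 mm above the bench, carried by the panel (angle between bin_center's own z axis and vertical below 0.1 rad and angle between the x axis of bin_center and the x axis of panel, either way round below 0.1 rad and x of bin_lip in the frame of panel between 0.005 and 0.013 m and y of bin_lip in the frame of panel between -0.16 and 0.08 m and z of bin_lip in the frame of panel between 0.145 and 0.177 m and linear speed of bin below 0.01 m/s and contact force between bin and panel above 0.5 N and contact force between bin and the fingers below 0.1 N); the robot touches nothing.
It fails at once if the bin is pressed on the panel with contact forces of more than 30 N in all (contact force between bin and panel above 30 N).
It fails at once if the offcut is moved more than 20 mm (distance of offcut_center from where it was at the start of the episode above 0.02 m).
It fails at once if the mallet is moved more than 20 mm (distance of mallet_center from where it was at the start of the episode above 0.02 m).
It fails at once if the chisel is moved more than 20 mm (distance of chisel_center from where it was at the start of the episode above 0.02 m).
It also fails if it takes over 72 s, if anything falls off the work surface, if the arm or the gripper's body presses on something with over 40 N, if the wrist force passes 120 N, or if a joint passes its speed limit or range.

## Robot

A 6-joint arm with a two-finger parallel gripper is mounted at the origin on the work surface. World frame = base frame: x ahead of the robot, y to its left, z up, the work surface at z = 0. Lengths are in m, angles in rad, forces in N, time in s.
With the tool pointing down it reaches from about 0.35 to 0.875 m from the base axis. Payload 15.5 kg.
Tool frame: the origin (TCP) lies on the mounting face of the last link; the fingertips stand 173 mm ahead of it and the grasp point (between the pads) lies 155 mm ahead of it; z points along the fingers, y is the line along which they close (so a half turn about z gives the same grasp; the last joint's range is limited). The gripper opens to 85 mm and grips with 20 to 120 N. Pads are 22 mm wide; open, the fingers measure 114 mm over their backs; the gripper's body (76 mm by 85 mm) begins 54 mm behind the grasp point. The pads swing forward as they close: fully open they stand 13 mm farther back than shut.
Start: joints at [-1.349, 0.494, 1.345, -0, 1.302, -0.096], TCP at [0.195, -0.594, 0.405] pointing down, gripper open.
Joint ranges: [-2.91, 2.91], [-0.82, 2.16], [0.22, 2.67], [-1.22, 4.37], [0.12, 2.79], [-3.08, 3.08]. Speed limits (rad/s): [1.89, 1.89, 2.57, 3.01, 3.01, 3.01].

## Interface

Orientations are given as a 3x3 rotation matrix whose columns are the frame's x, y, z axes.
In Python, from plant import robot, cams gives the robot as it stands.
- The arm moves only by the tool send_rows, never from a script. Its argument "commands" is a list that holds one entry, the list of rows, each a list of 6 numbers: the shift along the tool's x, y, z scaled (see below), then the turn, a rotation vector about the tool's x, y, z scaled (see below). In form: [[[dx, dy, dz, ax, ay, az], ...]]. A call has 1 to 8 rows; each row shifts and turns the commanded pose from where the row before left it, along the tool's axes as they then stand; what a row does not reach is not made up. The controller multiplies each number of a shift by 400 mm and each number of a turn by 360 degrees. A row lasts 1/8 s, in which the tool goes at most 62.5 mm and 10.7 degrees, less where a joint would pass 70% of its speed; a pose out of reach is approached as far as the arm can. A call with a number of a shift or a turn outside -1 to 1 is refused whole. A call with a gripper value outside its range is refused whole. "fingers" is the closure in counts, from 0 (fully open) to 255 (shut), set as the call begins (left out, the last holds). The fingers move at their own pace and stop on an object; "squeeze" is the grip in N (left out, the last holds). Time passes only in rows, so rows that do not move let the fingers close. It gives the time, the measured TCP pose, the force, the opening and the grip force at its end, in the units of the state.
- robot.sense(): the state, without advancing time (a new reading comes with each control period).
- cams.grab_frame(name): name is "scene" or "top" or "wrist"; returns a dict with "color" (480x640x3 uint8, red, green, blue), "fov_y" (degrees; the focal length in pixels is half the picture's height over the tangent of half this angle, whatever the lens; pixels are square), "cx", "cy" (the principal point, pixels), "camera_from_world" (4x4, takes a point from world to camera coordinates); the wrist camera has in their place "hand_eye" (4x4, takes a point from camera to tool coordinates, whose origin is the TCP and whose axes are the flange's). Camera axes: x right, y up, looking along -z (the intrinsics and any distortion apply to the point x, -y, -z); pixel columns grow to the right and rows downward; lengths in m; the calibration is good to about 2 mm. A picture is of the moment at which its call begins: read the wrist's pose just before it. There is no depth.
- robot.finish_job(): hands the job in; it is judged then, once.
The state is a dict: "time": time; "qpos": joint angles; "dq": joint speeds; "joint_efforts": joint torques, N m; "position": TCP position; "eef_rot": TCP orientation; "ft_force": force on the tool from outside, world axes, zero at the start; "wrist_torque": the same for the moment, N m; "width": opening from 0.0 (shut) to 1.0 (fully open); "grip_force": force on a finger pad.
Only numpy, scipy, OpenCV 4.12 (cv2) and the standard library are available. Lean on these libraries where they do the work, as an engineer would, in place of code of your own. Each camera call takes 0.05 s, during which the arm holds its last target. There are 200 camera calls.

## Working session

There is one attempt and no reset: what is moved stays moved. The work goes in short steps, Python scripts to look and compute and a tool call to move; the robot and the scene stay as the last step left them, time stands still between calls to the robot, and variables do not carry over. Pictures are saved under pics/ and viewed, at most 10 in all, crops included, and the job is handed in when it is done.

Besides the shell and the picture viewer there is one more tool, called after "Call:" as name(argument=value, ...), one argument or row to a line, values as JSON. send_rows: Moves the arm, as the interface text tells. Its arguments: {"type":"object","properties":{"commands":{"type":"array"},"fingers":{"type":"number"},"squeeze":{"type":"number"}},"required":["commands"]}

```bash
mkdir -p pics; ls
python3 - <<'E'
from plant import robot,cams
import cv2,numpy as np
s=robot.sense()
for k,v in s.items(): print(k,np.round(v,3).tolist())
for n in("scene","top"):
    f=cams.grab_frame(n); cv2.imwrite(f"pics/{n}0.png",f["color"][:,:,::-1])
    np.savez(f"{n}.npz",**{k:v for k,v in f.items()})
    print(n,f["fov_y"],f["cx"],f["cy"],np.round(f["camera_from_world"],4).tolist(),[k for k in f])
E
```

```text
pics
time 0.0
qpos [-1.349, 0.494, 1.346, 0.0, 1.302, -0.096]
dq [-0.001, -0.001, -0.001, -0.001, -0.001, 0.0]
joint_efforts [0.006, -88.216, -38.388, 0.0, 0.01, 0.0]
position [0.195, -0.594, 0.404]
eef_rot [[0.95, 0.312, -0.0], [0.312, -0.95, 0.001], [0.0, -0.001, -1.0]]
ft_force [0.151, 0.62, -0.27]
wrist_torque [0.004, 0.02, 0.045]
grip_force 0.0
width 1.002
scene 56.03933064736014 320.0356671668312 236.42629901824233 [[-0.0857, 0.9962, 0.0176, 0.0106], [-0.7287, -0.0747, 0.6807, 0.2757], [0.6794, 0.0455, 0.7324, -1.5373], [0.0, 0.0, 0.0, 1.0]] ['color', 'fov_y', 'cx', 'cy', 'camera_from_world']
top 50.53335524700578 313.9796355077966 241.27145885917992 [[-0.0155, -0.9999, -0.0073, 0.0275], [0.9987, -0.0158, 0.0484, -0.5037], [-0.0485, -0.0066, 0.9988, -1.5785], [0.0, 0.0, 0.0, 1.0]] ['color', 'fov_y', 'cx', 'cy', 'camera_from_world']
```

View pics/scene0.png

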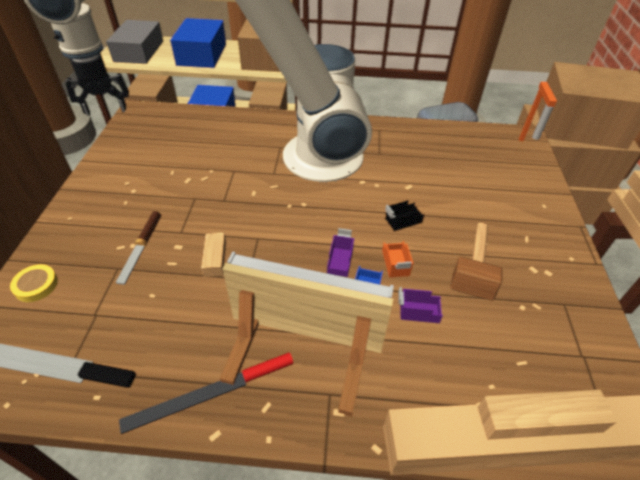

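View pics/top0.png

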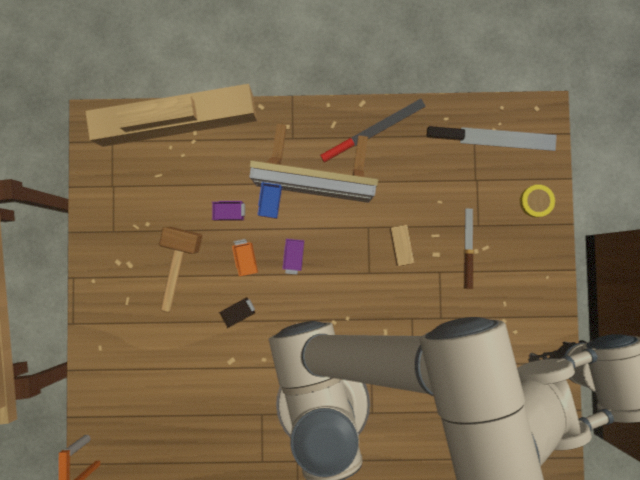

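The scene view shows the orange bin at (398,258) and the back of the panel at (310,300). In the top view the orange bin is at (245,258) with its hook towards the panel (240,242). The panel's top runs from (250,170) to (377,190), the blue bin is at (270,200), and purple decoys are at (293,255) and (228,211). I'll enlarge the crop.

Run:
```python
import cv2
a=cv2.imread("pics/top0.png")[150:290,210:395]
cv2.imwrite("pics/topc.png",cv2.resize(a,None,fx=4.25,fy=4.25,interpolation=cv2.INTER_CUBIC))
```

```text
(no output)
```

View pics/topc.png

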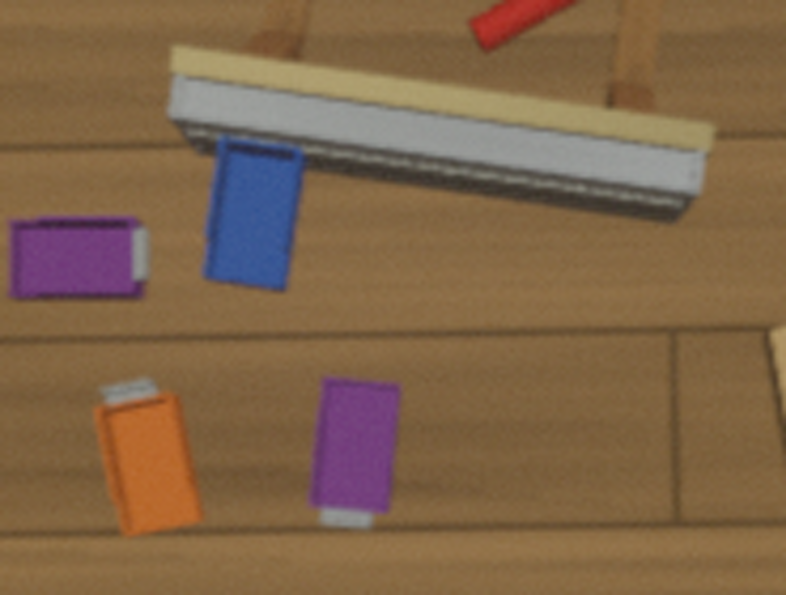

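```bash
cat > h.py <<'E'
import numpy as np
def ray(f,u,v):
    fl=240/np.tan(np.radians(float(f["fov_y"]))/2); T=f["camera_from_world"]
    d=np.array([(u-f["cx"])/fl,-(v-f["cy"])/fl,-1]); R=T[:3,:3]
    return -R.T@T[:3,3],R.T@d
def at(f,u,v,z):
    o,d=ray(f,u,v); return o+d*(z-o[2])/d[2]
def proj(f,p):
    fl=240/np.tan(np.radians(float(f["fov_y"]))/2); T=f["camera_from_world"]
    c=T[:3,:3]@p+T[:3,3]; return f["cx"]-fl*c[0]/c[2], f["cy"]+fl*c[1]/c[2]
E
python3 - <<'E'
from h import *
f=np.load("top.npz")
P=lambda u,v,z:at(f,210+u/4.25,150+v/4.25,z)
g=lambda *a:print(a[0],np.round(a[1:],4).tolist())
rl,rr=P(96,408,.052),P(178,394,.052); fl,fr=P(123,533,.026),P(203,521,.026)
g("bin",rl[:2],rr[:2],fl[:2],fr[:2]); g("w",np.linalg.norm(rl-rr),np.linalg.norm(fl-fr),np.linalg.norm((rl+rr-fl-fr)[:2]/2))
l=(P(103,392,.069)+P(153,378,.069))/2; g("lip",l[:2])
g("lip side", P(100,390,.069)[:2],P(157,380,.069)[:2])
r=(rl+rr)/2; q=(fl+fr)/2; d=r-q; g("binc",(r+q)[:2]/2, ); g("yaw from len,width",np.degrees(np.arctan2(d[1],d[0])),np.degrees(np.arctan2(*(-(rl-rr)[:2]*[1,-1]))))
bl,br=P(172,46,.19),P(714,125,.19); g("back top",bl[:2],br[:2],np.linalg.norm(bl-br))
bl,br=P(172,72,.19),P(705,150,.19); g("backboard front",bl[:2],br[:2],np.linalg.norm(bl-br))
for z in(.182,.194,.206):
  cl,cr=P(169,120,z),P(700,193,z); g("cap front",z,*cl[:2],*cr[:2],np.linalg.norm(cl-cr)); e=cl-cr; g("panel yaw",np.degrees(np.arctan2(-e[0],e[1])))
E
```

```text
bin [[0.4917, 0.268], [0.5008, 0.209], [0.4014, 0.2534], [0.4092, 0.195]]
w [0.0597, 0.0589, 0.0921]
lip [[0.507, 0.2423]]
lip side [[0.5037, 0.2622], [0.5102, 0.2216]]
binc [[0.4508, 0.2313]]
yaw from len,width [8.9366, 8.7924]Traceback (most recent call last):
  File "<stdin>", line 10, in <module>
  File "<stdin>", line 4, in <lambda>
    return _wrapfunc(a, 'round', decimals=decimals, out=out)
    return _wrapit(obj, method, *args, **kwds)
    conv = _array_converter(obj)
ValueError: setting an array element with a sequence. The requested array has an inhomogeneous shape after 1 dimensions. The detected shape was (3,) + inhomogeneous part.
```

Run:
```python
from h import *
f=np.load("top.npz")
P=lambda u,v,z:at(f,210+u/4.25,150+v/4.25,z)
for n,a,b,zz in(("back",(172,46),(714,125),[.19]),("bfront",(172,72),(705,150),[.19]),("cap",(169,120),(700,193),[.182,.194,.206]),("blue front z+0",(205,278),(285,291),[.132,.144,.156]),("blue rear",(219,138),(303,150),[.158,.17,.182])):
  for z in zz:
    l,r=P(*a,z),P(*b,z); e=l-r
    print(n,z,np.round([*l[:2],*r[:2],np.linalg.norm(e),np.degrees(np.arctan2(-e[0],e[1]))],4))
```

```text
back 0.19 [ 0.724   0.1929  0.6656 -0.163   0.3607 -9.3246]
bfront 0.19 [ 0.7067  0.1931  0.6491 -0.1567  0.3545 -9.3477]
cap 0.182 [ 0.6763  0.1964  0.6219 -0.1538  0.3544 -8.8295]
cap 0.194 [ 0.6742  0.1948  0.6203 -0.1524  0.3514 -8.8295]
cap 0.206 [ 0.6721  0.1932  0.6186 -0.151   0.3484 -8.8295]
blue front z+0 0.132 [  0.576    0.1794   0.5662   0.1249   0.0554 -10.1767]
blue front z+0 0.144 [  0.5748   0.178    0.5651   0.1239   0.055  -10.1767]
blue front z+0 0.156 [  0.5736   0.1766   0.5639   0.123    0.0545 -10.1767]
blue rear 0.158 [ 0.6678  0.166   0.6587  0.1096  0.0572 -9.129 ]
blue rear 0.17 [ 0.6658  0.1647  0.6568  0.1087  0.0567 -9.129 ]
blue rear 0.182 [ 0.6638  0.1634  0.6548  0.1079  0.0562 -9.129 ]
```

Call:
send_rows(
  commands=[
    [[0.115, -0.1, 0, 0, 0, 0], [0.115, -0.1, 0, 0, 0, 0], [0.115, -0.1, 0, 0, 0, 0], [0.115, -0.1, 0, 0, 0, 0], [0.115, -0.1, 0, 0, 0, 0], [0.115, -0.1, 0, 0, 0, 0], [0.115, -0.1, 0, 0, 0, 0], [0.115, -0.1, 0, 0, 0, 0]],
  ],
  fingers=0,
  squeeze=60,
)

```text
time: 1.1
position: [0.4453, -0.1733, 0.4047]
eef_rot: [[0.95, 0.311, -0.0], [0.311, -0.95, -0.0], [-0.0, 0.0, -1.0]]
ft_force: [0.8, -1.6, 0.3]
width: 1.004
grip_force: 0.0
```

Call:
send_rows(
  commands=[
    [[0.0125, -0.115, 0, 0, 0, 0.0032], [0.0125, -0.115, 0, 0, 0, 0.0032], [0.0125, -0.115, 0, 0, 0, 0.0032], [0.0125, -0.115, 0, 0, 0, 0.0032], [0.0125, -0.115, 0, 0, 0, 0.0032], [0.0125, -0.115, 0, 0, 0, 0.0032], [0.0125, -0.115, 0, 0, 0, 0.0032], [0.0125, -0.115, 0, 0, 0, 0.0032]],
  ],
)

```text
time: 2.1
position: [0.3933, 0.1926, 0.4046]
eef_rot: [[0.988, 0.155, -0.0], [0.155, -0.988, -0.0], [-0.0, 0.0, -1.0]]
ft_force: [0.8, -0.4, 1.0]
width: 1.0
grip_force: 0.0
```

Run:
```python
from plant import robot,cams
import cv2,numpy as np
s=robot.sense()
for k in("time","qpos","position","eef_rot"): print(k,np.round(s[k],4).tolist())
f=cams.grab_frame("wrist"); cv2.imwrite("pics/w1.png",f["color"][:,:,::-1])
np.savez("w1.npz",p=s["position"],R=s["eef_rot"],**f); print(f["fov_y"],f["cx"],f["cy"],np.round(f["hand_eye"],4).tolist())
```

```text
time 2.1
qpos [0.3188, 0.2313, 1.7814, -0.0, 1.129, 1.7343]
position [0.3933, 0.1926, 0.4046]
eef_rot [[0.988, 0.1547, -0.0001], [0.1547, -0.988, -0.0001], [-0.0001, 0.0, -1.0]]
61.00051140461516 317.5487816656099 245.58125107157787 [[-0.0004, 0.9614, 0.275, 0.0701], [1.0, 0.0003, 0.0004, 0.0003], [0.0003, 0.275, -0.9614, 0.0312], [0.0, 0.0, 0.0, 1.0]]
```

View pics/w1.png

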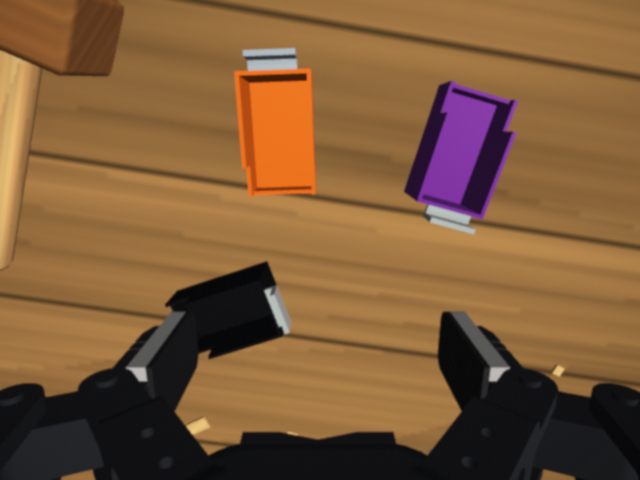

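The wrist view shows the orange bin with its hook at (270,58), rear top corners at (236,71) and (311,69), and front corners at (248,193) and (316,192). A black bin stands just in front of it, at about (230,310).

```bash
cat >> h.py <<'E'
def watp(f,u,v,z):
    fl=240/np.tan(np.radians(float(f["fov_y"]))/2); H=f["hand_eye"]
    d=f["R"]@H[:3,:3]@np.array([(u-f["cx"])/fl,-(v-f["cy"])/fl,-1]); o=f["p"]+f["R"]@H[:3,3]
    return o+d*(z-o[2])/d[2]
E
python3 - <<'E'
from h import *
f=np.load("w1.npz"); P=lambda *a:watp(f,*a)
rl,rr,fl,fr=P(236,71,.052),P(311,69,.052),P(248,193,.026),P(316,192,.026)
r=(rl+rr)/2;q=(fl+fr)/2;d=r-q
print(np.round([rl,rr,fl,fr],4).tolist(),np.linalg.norm(rl-rr),np.linalg.norm(fl-fr),np.linalg.norm(d[:2]))
print("c",(r+q)/2,"yaw",np.degrees(np.arctan2(d[1],d[0])), np.degrees(np.arctan2((rr-rl)[0],(rl-rr)[1])))
print("lip",P(243,51,.069),P(296,49,.069))
c=((r+q)/2)[:2]; y=np.radians(8.9)
for p in((268,263,.052),(288,330,.069),(270,290,.069),(167,303,.052),(212,355,.026)):
    w=P(*p)[:2]-c; print(p,"in bin axes",np.round([w[0]*np.cos(y)+w[1]*np.sin(y),-w[0]*np.sin(y)+w[1]*np.cos(y)],4))
E
```

```text
[[0.4936, 0.2684, 0.052], [0.5034, 0.2144, 0.052], [0.4014, 0.2538, 0.026], [0.4112, 0.1965, 0.026]] 0.054847601125412836 0.05817591591441482 0.09366103337743173
c [0.45240925 0.23327651 0.039     ] yaw 9.965560055026229 10.28704666607767
lip [0.50535881 0.26144892 0.069     ] [0.51218652 0.22581692 0.069     ]
(268, 263, 0.052) in bin axes [-0.1016  0.0099]
(288, 330, 0.069) in bin axes [-0.1543 -0.0068]
(270, 290, 0.069) in bin axes [-0.1188  0.0069]
(167, 303, 0.052) in bin axes [-0.1376  0.0975]
(212, 355, 0.026) in bin axes [-0.2034  0.0702]
```

Run:
```python
import cv2
a=cv2.imread("pics/scene0.png")[230:360,215:405]
cv2.imwrite("pics/scc.png",cv2.resize(a,None,fx=4.2,fy=4.2,interpolation=cv2.INTER_CUBIC))
```

```text
(no output)
```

View pics/scc.png

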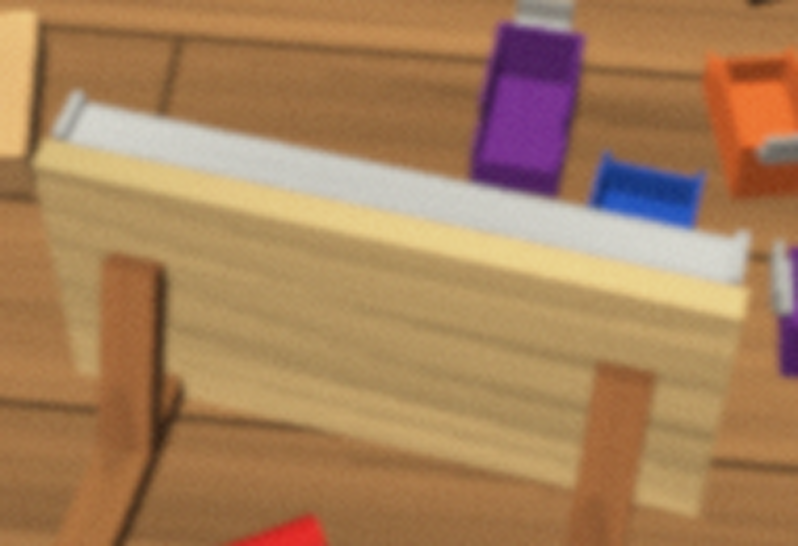

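Run:
```python
from h import *
t=np.load("top.npz");s=np.load("scene.npz")
T=lambda u,v,z:at(t,210+u/4.25,150+v/4.25,z)
S=lambda u,v,z:at(s,215+u/4.2,230+v/4.2,z)
a=np.radians(-9.1);ax=np.array([np.cos(a),np.sin(a)])
O=np.array([.648,.022])
X=lambda p:round(float(1000*(p[:2]-O)@ax),1)
Y=lambda p:round(float(1000*(p[:2]-O)@[-ax[1],ax[0]]),1)
for n,tl,tr,sl,sr in(("capfront",(169,120),(700,193),(735,243),(82,103)),("backfront",(172,72),(705,150),(745,287),(48,140)),("backback",(172,46),(714,125),(745,313),(38,165))):
  for z in(.18,.19,.2):
    p=[T(*tl,z),T(*tr,z),S(*sl,z),S(*sr,z)]
    print(n,z,[(X(q),Y(q)) for q in p])
```

```text
capfront 0.18 [(0.7, 177.0), (2.3, -177.9), (-1.1, 170.3), (-3.9, -174.7)]
capfront 0.19 [(-0.9, 175.4), (0.8, -177.0), (6.6, 170.1), (3.8, -170.4)]
capfront 0.2 [(-2.4, 173.8), (-0.7, -176.0), (14.3, 169.8), (11.6, -166.1)]
backfront 0.18 [(32.7, 179.8), (31.1, -177.2), (24.0, 178.7), (24.1, -182.4)]
backfront 0.19 [(30.9, 178.2), (29.4, -176.3), (31.4, 178.4), (31.5, -178.0)]
backfront 0.2 [(29.2, 176.6), (27.7, -175.4), (38.7, 178.0), (38.8, -173.5)]
backback 0.18 [(49.9, 182.4), (48.5, -180.8), (39.1, 180.8), (40.8, -181.0)]
backback 0.19 [(48.0, 180.8), (46.6, -179.9), (46.3, 180.4), (47.9, -176.6)]
backback 0.2 [(46.2, 179.2), (44.8, -179.0), (53.4, 180.0), (55.1, -172.3)]
```

Call:
send_rows(
  commands=[
    [[-0.027, -0.018, 0.078, 0, 0, -0.0022], [-0.027, -0.018, 0.078, 0, 0, 0], [-0.027, -0.018, 0.078, 0, 0, 0], [-0.027, -0.018, 0.078, 0, 0, 0], [0, 0, 0, 0, 0.0278, 0], [0, 0, 0, 0, 0.0278, 0], [0, 0, 0, 0, 0.0278, 0], [0, 0, 0, 0, 0.0278, 0]],
  ],
)

```text
time: 3.15
position: [0.3499, 0.2102, 0.285]
eef_rot: [[0.881, 0.14, 0.452], [0.144, -0.989, 0.025], [0.45, 0.043, -0.892]]
ft_force: [0.6, -0.1, 0.2]
width: 1.001
grip_force: 0.0
```

```bash
cat >> h.py <<'E'
def Rbin(yaw,a):  # tool rotation: heading yaw, declination a (deg)
    y=np.radians(yaw);a=np.radians(a);h=np.array([np.cos(y),np.sin(y),0]);u=np.array([0,0,1.])
    z=np.cos(a)*h-np.sin(a)*u; x=np.sin(a)*h+np.cos(a)*u
    return np.c_[x,np.cross(z,x),z]
def todo(s,p,R):
    from scipy.spatial.transform import Rotation as Q
    R0=np.array(s["eef_rot"]); d=R0.T@(np.array(p)-s["position"]); w=Q.from_matrix(R0.T@R).as_rotvec()
    print("t",round(float(s["time"]),2),"shift mm",np.round(1000*d,1),"units",np.round(d/.4,4),"turn deg",np.round(np.degrees(w),2),"units",np.round(w/2/np.pi,4))
E
python3 - <<'E'
from h import *
from plant import robot
s=robot.sense(); print(np.round(s["position"],4),np.round(s["qpos"],3))
print(np.round(s["eef_rot"],3).tolist())
R=Rbin(9.7,50);G=np.array([.4445,.2319,.031]);p=G-.155*R[:,2]; print(p)
todo(s,p,R)
E
```

```text
[0.3499 0.2102 0.285 ] [ 0.467  0.373  2.162 -0.822  0.25   2.653]
[[0.881, 0.14, 0.452], [0.144, -0.989, 0.025], [0.45, 0.043, -0.892]]
[0.34629231 0.21511305 0.14973689]
t 3.15 shift mm [-63.4 -11.2 119.1] units [-0.1584 -0.028   0.2979] turn deg [ 2.99 13.24 -0.02] units [ 0.0083  0.0368 -0.0001]
```

```bash
cat > kin.py <<'E'
import numpy as np
from scipy.spatial.transform import Rotation as Q
from scipy.optimize import least_squares
lo=np.array([-2.91,-.82,.22,-1.22,.12,-3.08]);hi=np.array([2.91,2.16,2.67,4.37,2.79,3.08])
def rot(q): return (Q.from_euler("z",q[0])*Q.from_euler("y",q[1]+q[2])*Q.from_euler("z",q[3])*Q.from_euler("y",q[4])*Q.from_euler("z",q[5]+np.pi/2)).as_matrix()
def wc(q,k):
    L1,L2,e,off,d1,d6=k; a=q[1]+q[2]
    r=L1*np.sin(q[1])+L2*np.sin(a)+e*np.cos(a); z=d1+L1*np.cos(q[1])+L2*np.cos(a)-e*np.sin(a)
    c,s=np.cos(q[0]),np.sin(q[0]); return np.array([c*r-s*off,s*r+c*off,z])
def fk(q,k): R=rot(q); return wc(q,k)+k[5]*R[:,2],R
E
python3 - <<'E'
from kin import *
from plant import robot
s=robot.sense()
D=[([-1.349,.494,1.3457,0,1.302,-.096],[.195,-.594,.4045]),([.3188,.2313,1.7814,0,1.129,1.7343],[.3933,.1926,.4046]),(list(s["qpos"]),list(s["position"]))]
print(np.abs(rot(s["qpos"])-np.array(s["eef_rot"])).max())
f=lambda k:np.concatenate([1000*(fk(np.array(q),k)[0]-p) for q,p in D]+[[.001*k[2]]])
for e0 in(0,):
    r=least_squares(f,[.45,.4,e0,.06,.2,.12]);print(np.round(r.x,4),np.round(r.fun,2),np.linalg.svd(r.jac)[1])
E
```

```text
2.255140518769849e-16
[0.5967 0.3846 0.118  0.0596 0.257  0.162 ] [ 0.03  0.05 -0.08  0.08 -0.    0.07 -0.   -0.02  0.02  0.  ] [3344.8428726  1828.58612422 1733.27639344  606.97262291  301.92994893
   66.89113027]
```

```bash
cat >> kin.py <<'E'
K=np.array([.5967,.3846,.118,.0596,.257,.162])
def ik(p,R,br):  # br 0: j4 near 0, 1: j4 near pi
    best=None
    for g in (0.5,1.0,1.6):
        q0=np.array([np.arctan2(p[1],p[0]),.4,1.6,[0,np.pi][br],g,1.5 if not br else -1.5])
        r=least_squares(lambda q:np.r_[10*(fk(q,K)[0]-p),(rot(q)-R).ravel()],q0,bounds=(lo,hi))
        if best is None or r.cost<best.cost: best=r
    return best.x,np.sqrt(2*best.cost)
E
cat >> h.py <<'E'
O=np.array([.648,.022,0]);PY=-9.1
def Pw(X,Y,Z): a=np.radians(PY);return O+np.array([X*np.cos(a)-Y*np.sin(a),X*np.sin(a)+Y*np.cos(a),Z])
def pose(cX,cZ,tip,a,g,Y=-.03): # bin centre in panel X,Z, tipped deg; a=decl in bin frame; g=(gx,gz) grasp in bin
    t=np.radians(tip); X=cX+g[0]*np.cos(t)+g[1]*np.sin(t); Z=cZ-g[0]*np.sin(t)+g[1]*np.cos(t)
    R=Rbin(PY,a+tip); return Pw(X,Y,Z)-.155*R[:,2],R
E
python3 - <<'E'
from h import *
from kin import *
g=(-.008,.005)
for a in(45,50,55,60,65,70):
  R=Rbin(9.7,a);G=np.array([.4445,.2319,.031]);p=G-.155*R[:,2]
  L=.13
  S=[("pick",p,R),("above",p+[0,0,.1],R)]+[(n,*pose(x,z,t,a,g)) for n,x,z,t in(("tip52",-.062,L+.026,52),("tip45",-.06,L+.02,45),("tip25",-.055,L,25),("hung",-.0475,L-.022,0))]
  for n,p,R in S:
    o=[]
    for b in(0,1):
      q,e=ik(p,R,b); o.append((round(e,3),*np.round(q[2:5],2)))
    print(a,n,o)
E
```

```text
45 pick [(np.float64(0.77), np.float64(2.17), np.float64(-1.22), np.float64(0.12)), (np.float64(0.0), np.float64(2.4), np.float64(3.43), np.float64(0.98))]
45 above [(np.float64(0.486), np.float64(2.2), np.float64(-1.22), np.float64(0.15)), (np.float64(0.0), np.float64(2.36), np.float64(3.58), np.float64(0.6))]
45 tip52 [(np.float64(0.0), np.float64(1.46), np.float64(0.01), np.float64(1.23)), (np.float64(0.0), np.float64(1.46), np.float64(0.01), np.float64(1.23))]
45 tip45 [(np.float64(0.0), np.float64(1.56), np.float64(-0.0), np.float64(1.05)), (np.float64(0.0), np.float64(1.56), np.float64(0.0), np.float64(1.05))]
45 tip25 [(np.float64(0.0), np.float64(1.85), np.float64(-0.06), np.float64(0.46)), (np.float64(0.488), np.float64(2.0), np.float64(4.37), np.float64(0.12))]
45 hung [(np.float64(0.421), np.float64(2.05), np.float64(-1.22), np.float64(0.12)), (np.float64(0.0), np.float64(2.18), np.float64(3.3), np.float64(0.46))]
50 pick [(np.float64(0.615), np.float64(2.16), np.float64(-1.22), np.float64(0.12)), (np.float64(0.0), np.float64(2.35), np.float64(3.44), np.float64(0.75))]
50 
[... 3851 characters left out ...]
, (np.float64(0.352), np.float64(2.15), np.float64(4.37), np.float64(0.12))]
70 tip52 [(np.float64(0.0), np.float64(1.13), np.float64(0.03), np.float64(1.78)), (np.float64(0.0), np.float64(1.13), np.float64(0.03), np.float64(1.78))]
70 tip45 [(np.float64(0.0), np.float64(1.22), np.float64(0.02), np.float64(1.62)), (np.float64(0.0), np.float64(1.22), np.float64(0.02), np.float64(1.62))]
70 tip25 [(np.float64(0.0), np.float64(1.5), np.float64(0.01), np.float64(1.13)), (np.float64(0.0), np.float64(1.5), np.float64(0.01), np.float64(1.13))]
70 hung [(np.float64(0.0), np.float64(1.86), np.float64(-0.06), np.float64(0.41)), (np.float64(0.433), np.float64(1.99), np.float64(4.37), np.float64(0.12))]
```

Run:
```python
from h import *
from kin import *
g=(-.022,.004)
c=np.array([.4524,.2333,.026]);y=np.radians(9.7)
G=c+np.array([np.cos(y),np.sin(y),0])*g[0]+[0,0,g[1]]; print(G)
for a in(72,74,76,78):
  R=Rbin(9.7,a);p=G-.155*R[:,2];L=.13;Rl=Rbin(0,a)
  S=[("pick",p,R),("above",p+[0,0,.1],R),("carry",p+[0.03,-.13,.15],Rl)]+[(n,*pose(x,z,t,a,g)) for n,x,z,t in(("tip0",-.14,L+.07,0),("tip52",-.062,L+.026,52),("hung",-.0475,L-.022,0),("retr",-.0475-.03,L-.022+.1,0))]
  for n,p,R in S:
    q,e=ik(p,R,0); print(a,n,round(e,3),np.round(q,2))
```

```text
[0.43071452 0.22959323 0.03      ]
72 pick 0.017 [ 0.42  0.65  2.11 -0.77  0.12  2.58]
72 above 0.0 [ 0.42  0.41  2.04 -0.2   0.39  1.99]
72 carry 0.0 [ 0.09  0.29  2.03 -0.05  0.51  1.7 ]
72 tip0 0.0 [-0.07  0.26  1.97 -0.05  0.6   1.7 ]
72 tip52 0.0 [-0.11  0.79  1.13  0.03  1.82  1.62]
72 hung 0.0 [-0.09  0.52  1.87 -0.05  0.44  1.69]
72 retr 0.0 [-0.08  0.32  1.83 -0.04  0.68  1.68]
74 pick 0.0 [ 0.41  0.64  2.09 -0.45  0.15  2.25]
74 above 0.0 [ 0.41  0.41  2.02 -0.15  0.44  1.94]
74 carry 0.0 [ 0.09  0.29  2.01 -0.04  0.57  1.69]
74 tip0 0.0 [-0.07  0.26  1.95 -0.04  0.65  1.69]
74 tip52 0.0 [-0.11  0.8   1.1   0.03  1.86  1.62]
74 hung 0.0 [-0.09  0.52  1.84 -0.04  0.5   1.68]
74 retr 0.0 [-0.08  0.33  1.8  -0.03  0.73  1.67]
76 pick 0.0 [ 0.4   0.64  2.07 -0.28  0.21  2.07]
76 above 0.0 [ 0.4   0.42  1.99 -0.12  0.5   1.9 ]
76 carry 0.0 [ 0.09  0.3   1.98 -0.04  0.62  1.68]
76 tip0 0.0 [-0.07  0.27  1.92 -0.03  0.71  1.68]
76 tip52 0.0 [-0.11  0.82  1.08  0.03  1.9   1.62]
76 hung 0.0 [-0.09  0.53  1.81 -0.03  0.56  1.67]
76 retr 0.0 [-0.08  0.34  1.78 -0.03  0.78  1.66]
78 pick 0.0 [ 0.4   0.64  2.04 -0.18  0.27  1.97]
78 above 0.0 [ 0.4   0.42  1.97 -0.09  0.55  1.87]
78 carry 0.0 [ 0.09  0.31  1.95 -0.03  0.67  1.68]
78 tip0 0.0 [-0.07  0.28  1.89 -0.03  0.76  1.67]
78 tip52 0.0 [-0.11  0.84  1.06  0.03  1.94  1.62]
78 hung 0.0 [-0.09  0.54  1.78 -0.02  0.61  1.66]
78 retr 0.0 [-0.09  0.35  1.75 -0.02  0.83  1.66]
```

Run:
```python
from h import *
from plant import robot
s=robot.sense();R=Rbin(9.7,76);G=np.array([.4307,.2296,.030]);p=G-.155*R[:,2];print(p)
todo(s,p+[0,0,.09],R)
s2=dict(s);s2["eef_rot"]=R;s2["position"]=p+[0,0,.09];todo(s2,p,R)
```

```text
[0.3937382  0.223282   0.18039584]
t 3.15 shift mm [33.9 -7.5 33.2] units [ 0.0849 -0.0186  0.0829] turn deg [  2.91 -12.75  -0.69] units [ 0.0081 -0.0354 -0.0019]
t 3.15 shift mm [-21.8   0.   87.3] units [-0.0544  0.      0.2183] turn deg [0. 0. 0.] units [0. 0. 0.]
```

Call:
send_rows(
  commands=[
    [[0.0425, -0.0093, 0.0415, 0.004, -0.0177, -0.001], [0.044, -0.0093, 0.038, 0.004, -0.0177, -0.001], [0, 0, 0, 0, 0, 0]],
  ],
)

```text
time: 3.52
position: [0.3805, 0.2164, 0.2755]
eef_rot: [[0.936, 0.148, 0.32], [0.151, -0.988, 0.016], [0.319, 0.033, -0.947]]
ft_force: [-0.0, -0.9, 0.8]
width: 0.997
grip_force: 0.0
```

Run:
```python
from h import *
from plant import robot
s=robot.sense();R=Rbin(9.7,76);G=np.array([.4307,.2296,.030]);p=G-.155*R[:,2];print(np.round(s["qpos"],2))
todo(s,p+[0,0,.09],R)
todo(s,p,R)
```

```text
[ 0.42  0.41  2.05 -0.32  0.39  2.12]
t 3.52 shift mm [11.8 -5.   9.2] units [ 0.0295 -0.0125  0.0231] turn deg [ 2.17 -4.6  -0.58] units [ 0.006  -0.0128 -0.0016]
t 3.52 shift mm [-16.9  -8.   94.5] units [-0.0423 -0.02    0.2362] turn deg [ 2.17 -4.6  -0.58] units [ 0.006  -0.0128 -0.0016]
```

Wrist speed limits the rows near that pose. I'll correct and start going down.

Call:
send_rows(
  commands=[
    [[0.0295, -0.0125, 0.0231, 0.006, -0.0128, -0.0016], [0, 0, 0, 0, 0, 0], [-0.0136, 0, 0.0546, 0, 0, 0], [-0.0136, 0, 0.0546, 0, 0, 0], [0, 0, 0, 0, 0, 0]],
  ],
)

```text
time: 4.15
position: [0.3913, 0.2226, 0.2247]
eef_rot: [[0.957, 0.169, 0.237], [0.165, -0.986, 0.038], [0.24, 0.003, -0.971]]
ft_force: [-0.2, 0.5, 0.7]
width: 1.002
grip_force: 0.0
```

Run:
```python
from h import *
from plant import robot
s=robot.sense();R=Rbin(9.7,76);G=np.array([.4307,.2296,.030]);p=G-.155*R[:,2];print(np.round(s["qpos"],2))
todo(s,p,R)
```

```text
[ 0.41  0.54  2.04 -0.18  0.33  1.97]
t 4.15 shift mm [-8.2 -0.4 43.6] units [-0.0204 -0.001   0.109 ] turn deg [0.14 0.13 0.07] units [0.0004 0.0004 0.0002]
```

Call:
send_rows(
  commands=[
    [[-0.01, 0, 0.0545, 0, 0, 0], [-0.01, 0, 0.0545, 0, 0, 0], [0, 0, 0, 0, 0, 0]],
  ],
)

```text
time: 4.53
position: [0.3947, 0.2234, 0.1812]
eef_rot: [[0.957, 0.17, 0.237], [0.165, -0.986, 0.039], [0.24, 0.001, -0.971]]
ft_force: [-0.4, -0.3, 0.8]
width: 0.998
grip_force: 0.0
```

Run:
```python
from h import *
from plant import robot,cams
import cv2
s=robot.sense();R=Rbin(9.7,76);G=np.array([.4307,.2296,.030]);p=G-.155*R[:,2];print(np.round(s["qpos"],2))
todo(s,p,R)
f=cams.grab_frame("wrist"); cv2.imwrite("pics/w2.png",f["color"][:,:,::-1])
np.savez("w2.npz",p=s["position"],R=s["eef_rot"],**f)
```

```text
[ 0.4   0.64  2.06 -0.27  0.21  2.06]
t 4.53 shift mm [-1.2 -0.   0.5] units [-0.0029 -0.0001  0.0013] turn deg [0.06 0.11 0.09] units [0.0002 0.0003 0.0002]
```

View pics/w2.png

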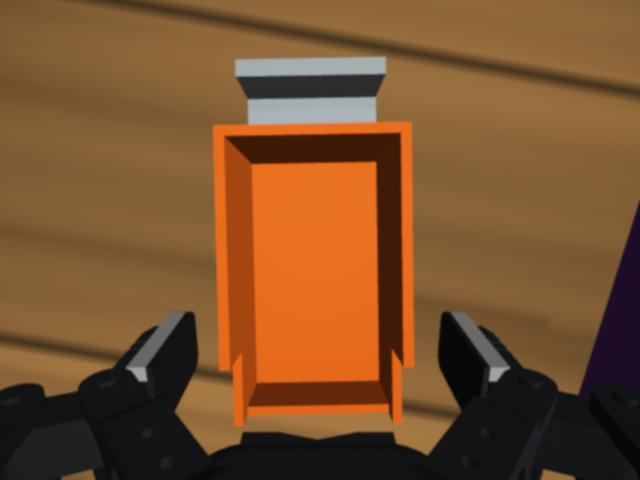

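The bin is centred between the pads. Its rear top corners are at (214,126) and (411,122), the lip edge runs (236,60)-(385,57), and the front is at (235,424)-(402,421). I'll close the gripper.

Call:
send_rows(
  commands=[
    [[0, 0, 0, 0, 0, 0], [0, 0, 0, 0, 0, 0], [0, 0, 0, 0, 0, 0], [0, 0, 0, 0, 0, 0], [0, 0, 0, 0, 0, 0], [0, 0, 0, 0, 0, 0]],
  ],
  fingers=255,
  squeeze=100,
)

```text
time: 5.32
position: [0.3952, 0.2236, 0.1825]
eef_rot: [[0.956, 0.17, 0.239], [0.165, -0.985, 0.041], [0.243, 0.0, -0.97]]
ft_force: [-5.1, -0.4, 23.4]
width: 0.641
grip_force: 101.4
```

Run:
```python
from h import *
f=np.load("w2.npz"); P=lambda *a:watp(f,*a)
rl,rr,fl,fr=P(214,126,.052),P(411,122,.052),P(235,424,.026),P(402,421,.026)
ll,lr=P(236,60,.069),P(385,57,.069)
print(np.linalg.norm(rl-rr),np.linalg.norm(fl-fr),np.linalg.norm(ll-lr))
h=(rl+rr-fl-fr)/2;print("len",np.linalg.norm(h[:2]),"yaw",np.degrees(np.arctan2(h[1],h[0])),np.degrees(np.arctan2((rr-rl)[0],(rl-rr)[1])))
print("c",(rl+rr+fl+fr)/4,"lip",(ll+lr)/2)
g=np.array(f["p"])+.155*np.array(f["R"])[:,2]; print("grasp",g)
y=np.radians(10.3);d=(g-(rl+rr+fl+fr)/4)[:2]; print("g in bin",d@[np.cos(y),np.sin(y)],d@[-np.sin(y),np.cos(y)])
d=(g-(ll+lr)/2)[:2]; print("from lip",d@[np.cos(y),np.sin(y)]+.0585)
```

```text
0.055353615409865414 0.05902377340756649 0.035505904402762814
len 0.09769618480076654 yaw 10.791635181685374 10.913520226367778
c [0.45049182 0.23309036 0.039     ] lip [0.5093077 0.2443834 0.069    ]
grasp [0.43145367 0.22951456 0.03071317]
g in bin -0.01937070594630228 -0.00011412059098857362
from lip -0.020757994072964463
```

```bash
cat > path.py <<'E'
import numpy as np, heapq
hook=[(47.5,58.5,22,26),(54.5,58.5,22,43)]; body=[(-47.5,47.5,-26,26)]
obs=[(0,60,-140,-6),(2,60,-6,0),(0,5,16,54),(23,60,0,54),(0,60,46,54)]
def bd(r,n=1.0):
    a,b,c,d=r; xs=np.linspace(a,b,int((b-a)/n)+2); zs=np.linspace(c,d,int((d-c)/n)+2)
    return np.r_[np.c_[xs,0*xs+c],np.c_[xs,0*xs+d],np.c_[0*zs+a,zs],np.c_[0*zs+b,zs]]
def sd(P,r):
    a,b,c,d=r; dx=np.maximum(a-P[...,0],P[...,0]-b); dz=np.maximum(c-P[...,1],P[...,1]-d)
    return np.where((dx<0)&(dz<0),np.maximum(dx,dz),np.hypot(np.maximum(dx,0),np.maximum(dz,0)))
parts=hook+body; HP=np.vstack([bd(r,1) for r in hook]+[bd(body[0],4)]); OP=np.array([(0,-6),(2,0),(0,16),(5,16),(0,54),(2,-6)])
def clear(X,Z,t):
    t=np.radians(t);c,s=np.cos(t),np.sin(t); X=np.asarray(X)[...,None];Z=np.asarray(Z)[...,None]
    W=np.stack([X+HP[:,0]*c+HP[:,1]*s,Z-HP[:,0]*s+HP[:,1]*c],-1)
    m=np.min([sd(W,o).min(-1) for o in obs],0)
    dX=OP[:,0]-X;dZ=OP[:,1]-Z; B=np.stack([dX*c-dZ*s,dX*s+dZ*c],-1)
    return np.minimum(m,np.min([sd(B,r).min(-1) for r in parts],0))
def lip(X,Z,t): t=np.radians(t);return X+56.5*np.cos(t)+43*np.sin(t),Z-56.5*np.sin(t)+43*np.cos(t)
E
python3 - <<'E'
from path import *
ths=np.arange(0,62,2);xs=np.arange(-90,-44.9,.5);zs=np.arange(-30,45,.5)
C=np.array([[clear(x+0*zs,zs,t) for x in xs] for t in ths]); print(C.shape)
# hung start: raise 1mm, 0.5 out
st=(0,int(np.argmin(abs(xs+48))),int(np.argmin(abs(zs+21))))
best=np.full(C.shape,-9e9);cost=np.full(C.shape,9e9);prev={}
cost[st]=0;h=[(0,st)]
while h:
    d,u=heapq.heappop(h)
    if d>cost[u]:continue
    if xs[u[1]]<=-88: goal=u;break
    for dt in(-1,0,1):
     for dx in(-1,0,1):
      for dz in(-1,0,1):
        v=(u[0]+dt,u[1]+dx,u[2]+dz)
        if not all(0<=v[i]<C.shape[i] for i in range(3)) or C[v]<0.05:continue
        w=d+(abs(dt)*1+np.hypot(dx,dz)*.5)*(1+(1.8/(C[v]+.1))**2)
        if w<cost[v]: cost[v]=w;prev[v]=u;heapq.heappush(h,(w,v))
u=goal;L=[]
while u!=st: L.append(u);u=prev[u]
L.append(st)
for u in L[::3]: print(ths[u[0]],xs[u[1]],zs[u[2]],"clr",round(C[u],2),"lip",np.round(lip(xs[u[1]],zs[u[2]],ths[u[0]]),1))
np.save("path.npy",[(ths[u[0]],xs[u[1]],zs[u[2]]) for u in L])
E
```

```text
(31, 91, 150)
40 -88.0 14.0 clr 16.91 lip [-17.1  10.6]
40 -86.5 14.0 clr 15.55 lip [-15.6  10.6]
40 -85.0 14.0 clr 14.21 lip [-14.1  10.6]
40 -83.5 14.0 clr 12.9 lip [-12.6  10.6]
40 -82.0 14.0 clr 11.64 lip [-11.1  10.6]
40 -80.5 14.0 clr 10.45 lip [-9.6 10.6]
40 -79.0 14.0 clr 9.34 lip [-8.1 10.6]
40 -77.5 14.0 clr 8.35 lip [-6.6 10.6]
40 -76.0 14.0 clr 7.38 lip [-5.1 10.6]
40 -74.5 14.0 clr 6.42 lip [-3.6 10.6]
40 -73.0 14.0 clr 5.46 lip [-2.1 10.6]
40 -71.5 14.0 clr 4.6 lip [-0.6 10.6]
40 -70.0 14.0 clr 4.14 lip [ 0.9 10.6]
40 -68.5 14.0 clr 4.09 lip [ 2.4 10.6]
40 -67.0 14.5 clr 3.59 lip [ 3.9 11.1]
40 -65.5 15.0 clr 2.85 lip [ 5.4 11.6]
40 -64.0 16.0 clr 2.13 lip [ 6.9 12.6]
40 -62.5 16.5 clr 1.52 lip [ 8.4 13.1]
38 -61.0 16.5 clr 1.3 lip [10.  15.6]
34 -59.5 16.0 clr 1.03 lip [11.4 20.1]
34 -58.0 16.0 clr 1.53 lip [12.9 20.1]
30 -56.5 14.5 clr 1.99 lip [13.9 23.5]
28 -55.0 13.0 clr 2.47 lip [15.1 24.4]
28 -55.0 11.5 clr 3.46 lip [15.1 22.9]
26 -55.0 10.0 clr 3.2 lip [14.6 23.9]
24 -54.5 8.5 clr 3.02 lip [14.6 24.8]
24 -54.0 7.0 clr 3.3 lip [15.1 23.3]
22 -54.0 5.5 clr 3.73 lip [14.5 24.2]
20 -53.5 4.0 clr 3.57 lip [14.3 25.1]
18 -53.0 2.5 clr 3.22 lip [14.  25.9]
18 -52.5 1.0 clr 3.85 lip [14.5 24.4]
16 -52.5 -0.5 clr 3.78 lip [13.7 25.3]
14 -52.0 -2.0 clr 3.55 lip [13.2 26.1]
14 -52.0 -3.5 clr 3.56 lip [13.2 24.6]
12 -52.0 -5.0 clr 3.11 lip [12.2 25.3]
10 -51.5 -6.5 clr 2.77 lip [11.6 26. ]
10 -51.5 -8.0 clr 2.87 lip [11.6 24.5]
8 -51.0 -9.5 clr 2.52 lip [10.9 25.2]
8 -51.0 -11.0 clr 2.31 lip [10.9 23.7]
6 -50.5 -12.5 clr 2.04 lip [10.2 24.4]
4 -50.0 -14.0 clr 1.73 lip [ 9.4 25. ]
4 -50.0 -15.5 clr 1.72 lip [ 9.4 23.5]
2 -49.5 -17.0 clr 1.18 lip [ 8.5 24. ]
2 -49.0 -18.5 clr 1.03 lip [ 9.  22.5]
0 -48.5 -20.0 clr 1.0 lip [ 8. 23.]
```

Call:
send_rows(
  commands=[
    [[0.02, 0, -0.08, 0, 0, 0], [0.02, 0, -0.08, 0, 0, 0], [0.02, 0, -0.08, 0, 0, 0], [0.02, 0, -0.08, 0, 0, 0], [0, 0, 0, 0, 0, 0]],
  ],
)

```text
time: 5.95
position: [0.3957, 0.2238, 0.3155]
eef_rot: [[0.955, 0.17, 0.241], [0.164, -0.986, 0.042], [0.245, -0.001, -0.969]]
ft_force: [0.3, -0.8, -2.7]
width: 0.636
grip_force: 106.8
```

Run:
```python
from path import *
ths=np.arange(0,66,2);xs=np.arange(-90,-44.9,.5);zs=np.arange(-30,45,.5)
C=np.array([[clear(x+0*zs,zs,t) for x in xs] for t in ths])
st=(0,int(np.argmin(abs(xs+48))),int(np.argmin(abs(zs+21))))
cost=np.full(C.shape,9e9);prev={}
cost[st]=0;h=[(0,st)]
while h:
    d,u=heapq.heappop(h)
    if d>cost[u]:continue
    if xs[u[1]]<=-80: goal=u;break
    for dt in(-1,0,1):
     for dx in(-1,0,1):
      for dz in(-1,0,1):
        v=(u[0]+dt,u[1]+dx,u[2]+dz)
        if not all(0<=v[i]<C.shape[i] for i in range(3)) or C[v]<0.05:continue
        w=d+(abs(dt)*1+np.hypot(dx,dz)*.5)*(1+(3/(C[v]+.1))**6)
        if w<cost[v]: cost[v]=w;prev[v]=u;heapq.heappush(h,(w,v))
u=goal;L=[]
while u!=st: L.append(u);u=prev[u]
L.append(st)
for u in L[::4]: print(ths[u[0]],xs[u[1]],zs[u[2]],"clr",round(C[u],2),"lip",np.round(lip(xs[u[1]],zs[u[2]],ths[u[0]]),1))
print(min(C[u] for u in L if ths[u[0]]>4))
```

```text
50 -80.0 25.5 clr 12.18 lip [-10.7   9.9]
50 -78.0 25.5 clr 10.64 lip [-8.7  9.9]
50 -76.0 25.5 clr 9.11 lip [-6.7  9.9]
50 -74.0 25.5 clr 7.58 lip [-4.7  9.9]
50 -72.0 25.5 clr 6.12 lip [-2.7  9.9]
50 -70.0 25.5 clr 5.04 lip [-0.7  9.9]
50 -68.0 25.5 clr 4.61 lip [1.3 9.9]
50 -66.0 25.5 clr 4.61 lip [3.3 9.9]
50 -64.0 26.0 clr 3.84 lip [ 5.3 10.4]
50 -62.0 27.0 clr 3.26 lip [ 7.3 11.4]
50 -60.0 28.5 clr 3.14 lip [ 9.3 12.9]
48 -58.0 28.5 clr 2.83 lip [11.8 15.3]
44 -56.0 27.5 clr 2.63 lip [14.5 19.2]
42 -55.0 26.0 clr 3.21 lip [15.8 20.1]
40 -55.0 24.0 clr 3.22 lip [15.9 20.6]
38 -55.5 22.0 clr 3.13 lip [15.5 21.1]
36 -55.5 20.0 clr 3.2 lip [15.5 21.6]
34 -55.5 18.0 clr 3.22 lip [15.4 22.1]
32 -55.5 16.0 clr 3.19 lip [15.2 22.5]
30 -55.5 14.0 clr 3.11 lip [14.9 23. ]
28 -55.0 12.0 clr 3.35 lip [15.1 23.4]
26 -55.0 10.0 clr 3.2 lip [14.6 23.9]
24 -54.5 8.0 clr 3.4 lip [14.6 24.3]
22 -54.0 6.0 clr 3.5 lip [14.5 24.7]
20 -53.5 4.0 clr 3.57 lip [14.3 25.1]
18 -53.0 2.0 clr 3.66 lip [14.  25.4]
16 -52.5 0.0 clr 3.64 lip [13.7 25.8]
14 -52.0 -2.0 clr 3.55 lip [13.2 26.1]
12 -52.0 -4.0 clr 2.9 lip [12.2 26.3]
12 -52.0 -6.0 clr 3.32 lip [12.2 24.3]
10 -51.5 -8.0 clr 2.87 lip [11.6 24.5]
8 -51.0 -10.0 clr 2.45 lip [10.9 24.7]
6 -50.5 -12.0 clr 2.1 lip [10.2 24.9]
4 -50.0 -14.0 clr 1.73 lip [ 9.4 25. ]
4 -50.0 -16.0 clr 1.68 lip [ 9.4 23. ]
2 -49.5 -18.0 clr 1.22 lip [ 8.5 23. ]
0 -48.5 -20.0 clr 1.0 lip [ 8. 23.]
1.9393922415903972
```

Run:
```python
from plant import robot,cams
import cv2,numpy as np
s=robot.sense()
f=cams.grab_frame("wrist"); c=f["color"][:,:,::-1]; cv2.imwrite("pics/w3f.png",c)
np.savez("w3.npz",p=s["position"],R=s["eef_rot"],**f)
cv2.imwrite("pics/w3.png",cv2.resize(c[30:450,180:460],None,fx=1.42,fy=1.42,interpolation=cv2.INTER_CUBIC))
```

```text
(no output)
```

View pics/w3.png

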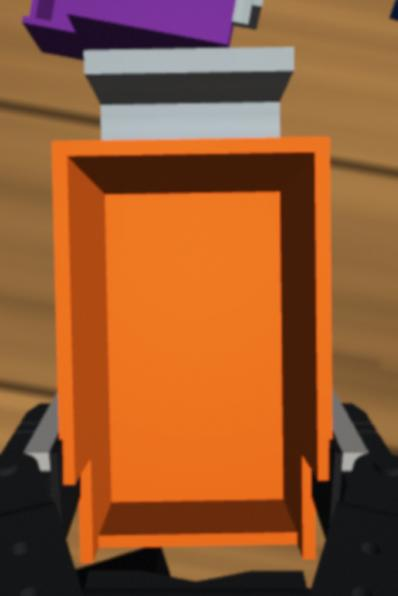

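The crop shows the bin gripped squarely. Its rear corners are at (52,142) and (330,138), the lip's rear edge runs (84,51)-(294,47), the step corners are at (63,484) and (331,480), and the floor corners are at (105,195), (280,191), (110,502) and (284,499).

```bash
cat > inhand.py <<'E'
import numpy as np,cv2
from scipy.spatial.transform import Rotation as Q
from h import *
f=np.load("w3.npz")
M=[(47.5,28,26,52,142),(47.5,-28,26,330,138),(58.5,18,43,84,51),(58.5,-18,43,294,47),(54.5,18,43,86,74),(54.5,-18,43,293,70),(-22.5,28,26,63,484),(-22.5,-28,26,331,480),(44.5,25,-23,105,195),(44.5,-25,-23,280,191),(-44.5,25,-23,110,502),(-44.5,-25,-23,284,499)]
M=np.array(M,float);ob=M[:,:3]/1000;im=np.c_[180+M[:,3]/1.42,30+M[:,4]/1.42]
fl=240/np.tan(np.radians(float(f["fov_y"]))/2)
Km=np.array([[fl,0,float(f["cx"])],[0,fl,float(f["cy"])],[0,0,1]])
ok,rv,tv=cv2.solvePnP(ob,im,Km,None)
e=cv2.projectPoints(ob,rv,tv,Km,None)[0][:,0]-im
F=np.diag([1,-1,-1]);Rc=F@cv2.Rodrigues(rv)[0];tc=F@tv[:,0]
H=f["hand_eye"];RT=H[:3,:3]@Rc;tT=H[:3,:3]@tc+H[:3,3]   # bin in tool
if __name__=="__main__":
    print(np.round(e,1).tolist());print(np.round(RT,3).tolist(),tT)
    g=RT.T@(np.array([0,0,.155])-tT);print("grasp in bin",g,"tool z in bin",RT.T[:,2],"decl",np.degrees(np.arcsin(-RT.T[2,2])))
    W=f["R"]@RT;print("bin z tilt",np.round(W[:,2],3),"yaw",np.degrees(np.arctan2(W[1,0],W[0,0])))
E
python3 inhand.py
```

```text
[[0.3, -0.5], [-0.4, -0.9], [0.4, -0.1], [-0.2, 0.3], [-0.7, 0.3], [0.7, 0.7], [-1.6, 0.1], [1.2, -0.3], [0.1, -0.1], [-0.4, 0.7], [1.3, -0.3], [-0.6, -0.2]]
[[0.97, -0.016, 0.244], [-0.016, -1.0, 0.001], [0.244, -0.005, -0.97]] [1.78696468e-02 1.46009396e-04 1.66553816e-01]
grasp in bin [-0.02014589  0.00047891  0.00683739] tool z in bin [ 0.24428967 -0.00465358 -0.96969114] decl 75.85752182415949
bin z tilt [-0.001 -0.001  1.   ] yaw 10.697440176866252
```

```bash
cat > go.py <<'E'
import sys,json
from inhand import *
from scipy.spatial.transform import Slerp
def tgt(t,X,Z,Y=-.03):
    t=np.radians(t);a=np.radians(PY);h=np.array([np.cos(a),np.sin(a),0]);u=np.array([0,0,1.])
    x=np.cos(t)*h-np.sin(t)*u;z=np.sin(t)*h+np.cos(t)*u
    R=np.c_[x,np.cross(z,x),z]@RT.T; return Pw(X,Y,Z)-R@tT,R
def binpose(s):
    R=np.array(s["eef_rot"]);W=R@RT;c=np.array(s["position"])+R@tT-O;a=np.radians(PY)
    h=np.array([np.cos(a),np.sin(a),0]);l=np.array([-h[1],h[0],0]);x=W[:,0]
    return dict(tip=round(np.degrees(np.arctan2(-x[2],x@h)),2),X=round(1000*c@h,1),Y=round(1000*c@l,1),Z=round(1000*c[2],1),yaw=round(np.degrees(np.arctan2(x@l,np.hypot(x@h,x[2]))),2))
def rows(p0,R0,p1,R1,n):
    sl=Slerp([0,1],Q.from_matrix([R0,R1]));out=[];p,R=np.array(p0),np.array(R0)
    for i in range(1,n+1):
        q=p0+(p1-p0)*i/n;S=sl(i/n).as_matrix()
        out.append([round(v,4) for v in (*(R.T@(q-p)/.4),*(Q.from_matrix(R.T@S).as_rotvec()/2/np.pi))]);p,R=q,S
    return out
def plan(s,stages): # stages: (t,X,Z,n) in deg,m
    p,R=np.array(s["position"]),np.array(s["eef_rot"]);k=0
    for t,X,Z,n in stages:
        p1,R1=tgt(t,X,Z)
        for r in rows(p,R,p1,R1,n): print([float(v) for v in r])
        p,R=p1,R1
E
python3 - <<'E'
from go import *
from kin import ik
from plant import robot
s=robot.sense();print(binpose(s))
for w in((0,-.18,.20),(25,-.13,.2),(50,-.09,.1555),(50,-.067,.1555),(30,-.0553,.144),(0,-.048,.108)): print(w,[np.round(v,2) for v in ik(*tgt(*w),0)])
plan(s,[(0,-.18,.20,6),(50,-.095,.170,9)])
E
```

```text
{'tip': np.float64(0.08), 'X': np.float64(-226.6), 'Y': np.float64(177.8), 'Z': np.float64(157.0), 'yaw': np.float64(19.8)}
(0, -0.18, 0.2) [array([-0.06,  0.22,  2.  , -0.05,  0.68,  1.72]), np.float64(0.0)]
(25, -0.13, 0.2) [array([-0.09,  0.45,  1.56,  0.01,  1.32,  1.65]), np.float64(0.0)]
(50, -0.09, 0.1555) [array([-0.11,  0.77,  1.18,  0.03,  1.81,  1.63]), np.float64(0.0)]
(50, -0.067, 0.1555) [array([-0.11,  0.8 ,  1.11,  0.02,  1.85,  1.63]), np.float64(0.0)]
(30, -0.0553, 0.144) [array([-0.1 ,  0.65,  1.36,  0.01,  1.41,  1.64]), np.float64(0.0)]
(0, -0.048, 0.108) [array([-0.08,  0.53,  1.81, -0.04,  0.56,  1.69]), np.float64(0.0)]
[-0.0037, 0.08, -0.0194, -0.0023, 0.0, 0.0089]
[0.0008, 0.0803, -0.0182, -0.0023, 0.0, 0.0089]
[0.0053, 0.0804, -0.0171, -0.0023, 0.0, 0.0089]
[0.0098, 0.0802, -0.016, -0.0023, 0.0, 0.0089]
[0.0143, 0.0797, -0.0148, -0.0023, 0.0, 0.0089]
[0.0187, 0.079, -0.0137, -0.0023, 0.0, 0.0089]
[0.0581, -0.001, 0.0266, -0.0002, -0.0154, -0.0001]
[0.0604, -0.001, 0.0208, -0.0002, -0.0154, -0.0001]
[0.0621, -0.001, 0.0149, -0.0002, -0.0154, -0.0001]
[0.0632, -0.001, 0.0088, -0.0002, -0.0154, -0.0001]
[0.0638, -0.001, 0.0026, -0.0002, -0.0154, -0.0001]
[0.0638, -0.001, -0.0036, -0.0002, -0.0154, -0.0001]
[0.0631, -0.0009, -0.0097, -0.0002, -0.0154, -0.0001]
[0.0619, -0.0009, -0.0158, -0.0002, -0.0154, -0.0001]
[0.0601, -0.0008, -0.0217, -0.0002, -0.0154, -0.0001]
```

Call:
send_rows(
  commands=[
    [[-0.0037, 0.08, -0.0194, -0.0023, 0, 0.0089], [0.0008, 0.08, -0.0182, -0.0023, 0, 0.0089], [0.0053, 0.08, -0.0171, -0.0023, 0, 0.0089], [0.0098, 0.08, -0.016, -0.0023, 0, 0.0089], [0.0143, 0.08, -0.0148, -0.0023, 0, 0.0089], [0.0187, 0.079, -0.0137, -0.0023, 0, 0.0089], [0, 0, 0, 0, 0, 0]],
  ],
)

```text
time: 6.88
position: [0.4085, 0.03, 0.3559]
eef_rot: [[0.955, -0.178, 0.236], [-0.172, -0.984, -0.047], [0.241, 0.004, -0.971]]
ft_force: [-0.4, -0.1, -2.9]
width: 0.641
grip_force: 107.0
```

Run:
```python
from go import *
from plant import robot
s=robot.sense();print(s["time"],binpose(s),s["ft_force"])
plan(s,[(50,-.095,.170,8)])
```

```text
6.875 {'tip': np.float64(0.22), 'X': np.float64(-180.4), 'Y': np.float64(-31.9), 'Z': np.float64(198.5), 'yaw': np.float64(-0.25)} [-0.40763847 -0.10054781 -2.85239356]
[0.0655, -0.0019, 0.0292, -0.0002, -0.0173, -0.0002]
[0.0682, -0.0018, 0.022, -0.0002, -0.0173, -0.0002]
[0.0702, -0.0018, 0.0144, -0.0002, -0.0173, -0.0002]
[0.0714, -0.0017, 0.0067, -0.0002, -0.0173, -0.0002]
[0.0717, -0.0016, -0.001, -0.0002, -0.0173, -0.0002]
[0.0712, -0.0015, -0.0088, -0.0002, -0.0173, -0.0002]
[0.0698, -0.0014, -0.0165, -0.0002, -0.0173, -0.0002]
[0.0676, -0.0013, -0.0239, -0.0002, -0.0173, -0.0002]
```

Call:
send_rows(
  commands=[
    [[0.0655, -0.0019, 0.0292, 0, -0.0173, 0], [0.0682, -0.0018, 0.022, 0, -0.0173, 0], [0.07, -0.0018, 0.0144, 0, -0.0173, 0], [0.0714, -0.0017, 0.0067, 0, -0.0173, 0], [0.0717, -0.0016, -0.001, 0, -0.0173, 0], [0.0712, -0.0015, -0.0088, 0, -0.0173, 0], [0.07, -0.0014, -0.0165, 0, -0.0173, 0], [0.0676, -0.0013, -0.0239, 0, -0.0173, 0]],
  ],
)

```text
time: 7.88
position: [0.6325, -0.0024, 0.3144]
eef_rot: [[0.795, -0.174, -0.581], [-0.143, -0.985, 0.099], [-0.59, 0.004, -0.808]]
ft_force: [0.2, 0.3, -2.2]
width: 0.64
grip_force: 107.0
```

Run:
```python
from go import *
from plant import robot,cams
import cv2
s=robot.sense();print(s["time"],binpose(s),s["ft_force"])
plan(s,[(50,-.085,.1555,2)])
f=cams.grab_frame("wrist");cv2.imwrite("pics/w4.png",f["color"][:,:,::-1])
```

```text
7.875 {'tip': np.float64(50.28), 'X': np.float64(-95.2), 'Y': np.float64(-26.0), 'Z': np.float64(169.3), 'yaw': np.float64(0.14)} [ 0.19441654  0.29607017 -2.1775171 ]
[0.0195, 0.0025, 0.0065, -0.0008, 0.0004, -0.0]
[0.0195, 0.0025, 0.0066, -0.0008, 0.0004, -0.0]
```

View pics/w4.png

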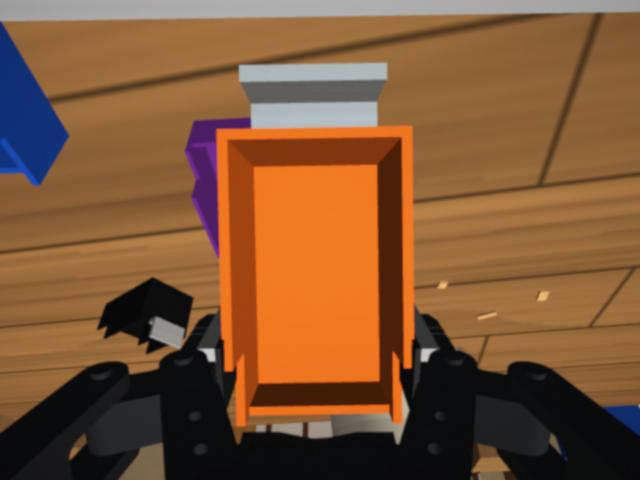

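Run:
```python
from go import *
from plant import robot,cams
s=robot.sense();f=dict(np.load("w3.npz"));f["p"]=np.array(s["position"]);f["R"]=np.array(s["eef_rot"])
a=np.radians(PY)
for z in(.178,.184,.190):
  print(z,[np.round(1000*(watp(f,u,v,z)-O)@[np.cos(a),np.sin(a),0],1) for u,v in((10,20),(320,16),(630,11))])
```

```text
0.178 [np.float64(-0.0), np.float64(-0.4), np.float64(-0.6)]
0.184 [np.float64(2.5), np.float64(2.2), np.float64(2.0)]
0.19 [np.float64(5.0), np.float64(4.7), np.float64(4.6)]
```

Call:
send_rows(
  commands=[
    [[0.0195, 0.0, 0.0065, 0, 0, 0], [0.0195, 0.0, 0.0065, 0, 0, 0], [0, 0, 0, 0, 0, 0]],
  ],
)

```text
time: 8.3
position: [0.6408, -0.0046, 0.3022]
eef_rot: [[0.798, -0.175, -0.577], [-0.144, -0.985, 0.099], [-0.586, 0.004, -0.81]]
ft_force: [-0.5, -0.1, -1.9]
width: 0.636
grip_force: 107.0
```

Run:
```python
from go import *
from plant import robot
s=robot.sense();print(s["time"],binpose(s),s["ft_force"])
plan(s,[(50,-.067,.1555,4)])
```

```text
8.3 {'tip': np.float64(50.0), 'X': np.float64(-85.9), 'Y': np.float64(-26.7), 'Z': np.float64(156.8), 'yaw': np.float64(0.13)} [-0.49226158 -0.14147703 -1.86883275]
[0.0101, 0.0007, -0.0063, -0.0005, 0.0, -0.0]
[0.0101, 0.0007, -0.0063, -0.0005, 0.0, -0.0]
[0.0101, 0.0007, -0.0063, -0.0005, 0.0, -0.0]
[0.0101, 0.0008, -0.0063, -0.0005, 0.0, -0.0]
```

Call:
send_rows(
  commands=[
    [[0.0101, 0, -0.0063, 0, 0, 0], [0.0101, 0, -0.0063, 0, 0, 0], [0.0095, 0, -0.006, 0, 0, 0], [0, 0, 0, 0, 0, 0]],
  ],
)

```text
time: 8.8
position: [0.6553, -0.0073, 0.3017]
eef_rot: [[0.798, -0.175, -0.577], [-0.144, -0.985, 0.099], [-0.585, 0.004, -0.811]]
ft_force: [-0.0, 0.0, -2.6]
width: 0.638
grip_force: 107.0
```

Call:
send_rows(
  commands=[
    [[0.0042, 0, -0.0026, 0, 0, 0], [0, 0, 0, 0, 0, 0]],
  ],
)

```text
time: 9.05
position: [0.657, -0.0076, 0.3016]
eef_rot: [[0.798, -0.175, -0.577], [-0.144, -0.985, 0.099], [-0.586, 0.004, -0.811]]
ft_force: [-1.0, -0.6, -2.0]
width: 0.637
grip_force: 107.0
```

Call:
send_rows(
  commands=[
    [[0.0042, 0, -0.0026, 0, 0, 0], [0, 0, 0, 0, 0, 0]],
  ],
)

```text
time: 9.3
position: [0.659, -0.008, 0.3014]
eef_rot: [[0.798, -0.175, -0.577], [-0.144, -0.985, 0.099], [-0.586, 0.004, -0.811]]
ft_force: [-0.0, -0.7, -2.9]
width: 0.641
grip_force: 107.0
```

Run:
```python
from go import *
from plant import robot
s=robot.sense();b=binpose(s);print(s["time"],b,s["ft_force"],s["wrist_torque"])
```

```text
9.3 {'tip': np.float64(49.99), 'X': np.float64(-67.4), 'Y': np.float64(-27.2), 'Z': np.float64(156.0), 'yaw': np.float64(0.13)} [-0.04422766 -0.67176207 -2.87670242] [-0.13489313 -0.46301472  0.03353539]
```

Call:
send_rows(
  commands=[
    [[0.0042, 0, -0.0028, 0, 0, 0], [0, 0, 0, 0, 0, 0]],
  ],
)

```text
time: 9.55
position: [0.661, -0.0083, 0.3014]
eef_rot: [[0.798, -0.175, -0.577], [-0.144, -0.985, 0.099], [-0.586, 0.004, -0.811]]
ft_force: [-0.4, 0.7, -2.5]
width: 0.638
grip_force: 107.0
```

Call:
send_rows(
  commands=[
    [[0.0029, 0, 0.0041, 0, 0, 0], [0, 0, 0, 0, 0, 0]],
  ],
)

```text
time: 9.8
position: [0.6608, -0.0083, 0.2991]
eef_rot: [[0.797, -0.175, -0.578], [-0.144, -0.985, 0.1], [-0.586, 0.004, -0.81]]
ft_force: [0.3, -0.2, -2.1]
width: 0.638
grip_force: 107.0
```

Call:
send_rows(
  commands=[
    [[0.0022, 0, 0.0031, 0, 0, 0], [0, 0, 0, 0, 0, 0]],
  ],
)

```text
time: 10.05
position: [0.6608, -0.0083, 0.2978]
eef_rot: [[0.797, -0.175, -0.577], [-0.144, -0.985, 0.1], [-0.586, 0.004, -0.81]]
ft_force: [0.2, -0.3, -1.5]
width: 0.638
grip_force: 107.0
```

Run:
```python
from go import *
from plant import robot
s=robot.sense();b=binpose(s);print(s["time"],b,s["ft_force"],s["wrist_torque"])
```

```text
10.05 {'tip': np.float64(50.0), 'X': np.float64(-65.6), 'Y': np.float64(-27.2), 'Z': np.float64(152.3), 'yaw': np.float64(0.13)} [ 0.17322607 -0.33792583 -1.49516397] [-0.07437524 -0.47900337  0.03081411]
```

Call:
send_rows(
  commands=[
    [[0.0015, 0, 0.002, 0, 0, 0], [0, 0, 0, 0, 0, 0]],
  ],
)

```text
time: 10.3
position: [0.6608, -0.0083, 0.2971]
eef_rot: [[0.798, -0.175, -0.577], [-0.144, -0.985, 0.1], [-0.586, 0.004, -0.81]]
ft_force: [-2.4, 0.8, 2.7]
width: 0.641
grip_force: 107.4
```

Call:
send_rows(
  commands=[
    [[0.0015, 0, 0.002, 0, 0, 0], [0, 0, 0, 0, 0, 0]],
  ],
)

```text
time: 10.55
position: [0.6607, -0.0083, 0.2965]
eef_rot: [[0.797, -0.175, -0.577], [-0.144, -0.985, 0.1], [-0.586, 0.004, -0.81]]
ft_force: [-4.8, 1.1, 9.4]
width: 0.639
grip_force: 108.3
```

Call:
send_rows(
  commands=[
    [[0.0015, 0, 0.002, 0, 0, 0], [0, 0, 0, 0, 0, 0]],
  ],
)

```text
time: 10.8
position: [0.6606, -0.0082, 0.296]
eef_rot: [[0.797, -0.175, -0.578], [-0.144, -0.985, 0.099], [-0.586, 0.004, -0.81]]
ft_force: [-5.9, 0.4, 16.0]
width: 0.64
grip_force: 108.9
```

Run:
```python
from go import *
from plant import robot
s=robot.sense();b=binpose(s);print(s["time"],b,s["ft_force"],s["wrist_torque"])
```

```text
10.8 {'tip': np.float64(50.02), 'X': np.float64(-65.9), 'Y': np.float64(-27.1), 'Z': np.float64(150.6), 'yaw': np.float64(0.14)} [-5.93762872  0.4245404  16.04961043] [ 0.06215846  0.8647524  -0.0013654 ]
```

Run:
```python
from path import *
zs=np.arange(0,40,.1)
for dx in(-3,-1.5,0,1):
    c=clear(-65.7+dx+0*zs,zs,50.);ok=zs[c>0];print(dx,ok.min(),ok[ok<35].max(),ok.size, "lip corner x58.5,z43:",-65.7+dx+58.5*np.cos(.8727)+43*np.sin(.8727))
    t=.8727
    for n,(x,z) in dict(tr=(58.5,43),br=(58.5,22),tf=(54.5,43)).items(): print("   ",n,round(-65.7+dx+x*np.cos(t)+z*np.sin(t),1),round(-x*np.sin(t)+z*np.cos(t),1))
```

```text
-3 12.8 30.900000000000002 182 lip corner x58.5,z43: 1.8423786729733749
    tr 1.8 -17.2
    br -14.2 -30.7
    tf -0.7 -14.1
-1.5 18.400000000000002 30.1 118 lip corner x58.5,z43: 3.342378672973375
    tr 3.3 -17.2
    br -12.7 -30.7
    tf 0.8 -14.1
0 19.6 30.1 106 lip corner x58.5,z43: 4.842378672973375
    tr 4.8 -17.2
    br -11.2 -30.7
    tf 2.3 -14.1
1 20.400000000000002 30.1 98 lip corner x58.5,z43: 5.842378672973375
    tr 5.8 -17.2
    br -10.2 -30.7
    tf 3.3 -14.1
```

Call:
send_rows(
  commands=[
    [[-0.0044, 0, -0.006, 0, 0, 0], [0, 0, 0, 0, 0, 0]],
  ],
)

```text
time: 11.05
position: [0.661, -0.0083, 0.2979]
eef_rot: [[0.798, -0.175, -0.577], [-0.144, -0.985, 0.099], [-0.585, 0.004, -0.811]]
ft_force: [-0.7, 0.5, -2.5]
width: 0.638
grip_force: 106.8
```

Run:
```python
from go import *
from plant import robot
s=robot.sense();print(binpose(s))
plan(s,[(50,-.066,.1575,2),(50,-.062,.159,2),(49,-.060,.1605,1),(46.5,-.0575,.1605,1),(44,-.056,.1595,1)])
```

```text
{'tip': np.float64(49.95), 'X': np.float64(-65.3), 'Y': np.float64(-27.2), 'Z': np.float64(152.4), 'yaw': np.float64(0.13)}
[-0.0043, 0.0012, -0.0047, -0.0009, -0.0, -0.0]
[-0.0043, 0.0012, -0.0047, -0.0009, -0.0, -0.0]
[0.003, -0.0, -0.0044, -0.0, 0.0, -0.0]
[0.003, -0.0, -0.0044, 0.0, 0.0, 0.0]
[-0.0054, 0.0001, -0.0051, 0.0, 0.0028, 0.0]
[-0.013, 0.0002, -0.0012, 0.0001, 0.0069, 0.0]
[-0.0136, 0.0002, 0.0024, 0.0001, 0.0069, 0.0]
```

Call:
send_rows(
  commands=[
    [[-0.0043, 0, -0.0047, 0, 0, 0], [-0.0043, 0, -0.0047, 0, 0, 0], [0.003, 0, -0.0044, 0, 0, 0], [0.003, 0, -0.0044, 0, 0, 0], [0, 0, 0, 0, 0, 0]],
  ],
)

```text
time: 11.68
position: [0.6644, -0.0089, 0.3043]
eef_rot: [[0.798, -0.175, -0.577], [-0.144, -0.985, 0.099], [-0.586, 0.004, -0.811]]
ft_force: [-0.5, 0.3, -2.9]
width: 0.642
grip_force: 106.8
```

Run:
```python
from go import *
from plant import robot
s=robot.sense();print(binpose(s))
plan(s,[(49,-.060,.1605,1),(46.5,-.0575,.1605,1),(44,-.056,.1595,1),(42,-.055,.158,1),(40,-.055,.156,1)])
```

```text
{'tip': np.float64(49.98), 'X': np.float64(-61.9), 'Y': np.float64(-27.2), 'Z': np.float64(158.8), 'yaw': np.float64(0.12)}
[-0.0057, 0.0022, -0.0054, -0.0018, 0.0028, -0.0001]
[-0.013, 0.0002, -0.0012, 0.0001, 0.0069, 0.0]
[-0.0136, 0.0002, 0.0024, 0.0001, 0.0069, 0.0]
[-0.0105, 0.0001, 0.0038, 0.0001, 0.0056, 0.0]
[-0.0122, 0.0002, 0.0062, 0.0001, 0.0056, 0.0]
```

Call:
send_rows(
  commands=[
    [[-0.0057, 0, -0.0054, 0, 0.0028, 0], [-0.013, 0, -0.0012, 0, 0.0069, 0], [0, 0, 0, 0, 0, 0]],
  ],
)

```text
time: 12.05
position: [0.6596, -0.008, 0.3115]
eef_rot: [[0.832, -0.175, -0.527], [-0.15, -0.985, 0.09], [-0.534, 0.004, -0.845]]
ft_force: [0.1, 0.3, -2.6]
width: 0.638
grip_force: 106.9
```

Call:
send_rows(
  commands=[
    [[-0.0136, 0, 0.0024, 0, 0.0069, 0], [0, 0, 0, 0, 0, 0]],
  ],
)

```text
time: 12.3
position: [0.6546, -0.0071, 0.3133]
eef_rot: [[0.853, -0.175, -0.491], [-0.154, -0.985, 0.084], [-0.498, 0.004, -0.867]]
ft_force: [0.3, 0.5, -2.1]
width: 0.64
grip_force: 106.9
```

Call:
send_rows(
  commands=[
    [[-0.0105, 0, 0.0038, 0, 0.0056, 0], [-0.0122, 0, 0.0062, 0, 0.0056, 0], [0, 0, 0, 0, 0, 0]],
  ],
)

```text
time: 12.68
position: [0.6449, -0.0054, 0.3139]
eef_rot: [[0.885, -0.175, -0.431], [-0.159, -0.985, 0.073], [-0.437, 0.004, -0.899]]
ft_force: [0.2, -0.2, -2.4]
width: 0.641
grip_force: 106.9
```

Run:
```python
from go import *
from plant import robot
s=robot.sense();print(s["time"],binpose(s),s["ft_force"],s["wrist_torque"])
plan(s,[(30,-.0553,.146,4),(20,-.0535,.136,4)])
```

```text
12.675 {'tip': np.float64(40.06), 'X': np.float64(-55.5), 'Y': np.float64(-27.3), 'Z': np.float64(156.3), 'yaw': np.float64(0.04)} [ 0.15451328 -0.18369376 -2.36329418] [-0.0767733  -0.34118979 -0.05198111]
[-0.0151, 0.0011, 0.0093, -0.0002, 0.007, -0.0001]
[-0.0155, 0.0011, 0.0086, -0.0002, 0.007, -0.0001]
[-0.0159, 0.0011, 0.0079, -0.0002, 0.007, -0.0001]
[-0.0162, 0.001, 0.0072, -0.0002, 0.007, -0.0001]
[-0.0151, 0.0002, 0.0092, 0.0001, 0.0069, 0.0]
[-0.0155, 0.0002, 0.0086, 0.0001, 0.0069, 0.0]
[-0.0159, 0.0002, 0.0079, 0.0001, 0.0069, 0.0]
[-0.0162, 0.0002, 0.0072, 0.0001, 0.0069, 0.0]
```

Contact-free so far. I'll keep swinging down.

Call:
send_rows(
  commands=[
    [[-0.0151, 0, 0.0093, 0, 0.007, 0], [-0.0155, 0, 0.0086, 0, 0.007, 0], [-0.0159, 0, 0.0079, 0, 0.007, 0], [-0.0162, 0, 0.0072, 0, 0.007, 0], [0, 0, 0, 0, 0, 0]],
  ],
)

```text
time: 13.3
position: [0.6171, -0.0005, 0.311]
eef_rot: [[0.947, -0.175, -0.27], [-0.169, -0.985, 0.044], [-0.273, 0.004, -0.962]]
ft_force: [0.2, 0.9, -2.4]
width: 0.641
grip_force: 106.9
```

Call:
send_rows(
  commands=[
    [[-0.0151, 0, 0.0092, 0, 0.0069, 0], [-0.0155, 0, 0.0086, 0, 0.0069, 0], [-0.0159, 0, 0.0079, 0, 0.0069, 0], [-0.0162, 0, 0.0072, 0, 0.0069, 0], [0, 0, 0, 0, 0, 0]],
  ],
)

```text
time: 13.92
position: [0.5903, 0.0043, 0.3032]
eef_rot: [[0.979, -0.175, -0.103], [-0.175, -0.985, 0.014], [-0.104, 0.004, -0.995]]
ft_force: [-0.3, -0.0, -2.1]
width: 0.641
grip_force: 106.8
```

Run:
```python
from go import *
from plant import robot
s=robot.sense();print(s["time"],binpose(s),s["ft_force"],s["wrist_torque"])
plan(s,[(10,-.0515,.124,4),(4,-.050,.117,3)])
```

```text
13.925 {'tip': np.float64(20.1), 'X': np.float64(-53.7), 'Y': np.float64(-27.5), 'Z': np.float64(135.7), 'yaw': np.float64(-0.07)} [-0.26116    -0.00863756 -2.08253622] [0.00746917 0.01349366 0.03047652]
[-0.016, 0.0016, 0.0107, 0.0, 0.007, -0.0001]
[-0.0164, 0.0016, 0.01, 0.0, 0.007, -0.0001]
[-0.0168, 0.0016, 0.0093, 0.0, 0.007, -0.0001]
[-0.0172, 0.0016, 0.0085, 0.0, 0.007, -0.0001]
[-0.0136, 0.0002, 0.0082, 0.0001, 0.0056, 0.0]
[-0.0139, 0.0002, 0.0077, 0.0001, 0.0056, 0.0]
[-0.0141, 0.0002, 0.0073, 0.0001, 0.0056, 0.0]
```

Call:
send_rows(
  commands=[
    [[-0.016, 0, 0.0107, 0, 0.007, 0], [-0.0164, 0, 0.01, 0, 0.007, 0], [-0.0168, 0, 0.0093, 0, 0.007, 0], [-0.0172, 0, 0.0085, 0, 0.007, 0], [0, 0, 0, 0, 0, 0]],
  ],
)

```text
time: 14.55
position: [0.5637, 0.0089, 0.2887]
eef_rot: [[0.982, -0.175, 0.07], [-0.174, -0.985, -0.016], [0.071, 0.004, -0.997]]
ft_force: [0.2, 0.7, -2.4]
width: 0.639
grip_force: 106.8
```

Call:
send_rows(
  commands=[
    [[-0.0136, 0, 0.0082, 0, 0.0056, 0], [-0.0139, 0, 0.0077, 0, 0.0056, 0], [-0.0141, 0, 0.0073, 0, 0.0056, 0], [0, 0, 0, 0, 0, 0]],
  ],
)

```text
time: 15.05
position: [0.5486, 0.0116, 0.2777]
eef_rot: [[0.969, -0.175, 0.173], [-0.172, -0.985, -0.035], [0.176, 0.004, -0.984]]
ft_force: [0.2, 0.1, -2.0]
width: 0.636
grip_force: 106.9
```

Run:
```python
from go import *
from plant import robot
s=robot.sense();print(s["time"],binpose(s),s["ft_force"],s["wrist_torque"])
plan(s,[(0,-.0487,.113,3)])
print("down/mm",-np.array(s["eef_rot"])[2]/400,"X/mm",np.array(s["eef_rot"]).T@[.987,-.158,0]/400)
```

```text
15.05 {'tip': np.float64(3.99), 'X': np.float64(-49.6), 'Y': np.float64(-27.6), 'Z': np.float64(116.9), 'yaw': np.float64(-0.07)} [ 0.20235908  0.08687518 -1.96619634] [0.04984361 0.23230752 0.04703006]
[-0.0094, 0.0024, 0.0047, 0.0002, 0.0037, -0.0]
[-0.0095, 0.0024, 0.0045, 0.0002, 0.0037, -0.0]
[-0.0096, 0.0024, 0.0042, 0.0002, 0.0037, -0.0]
down/mm [-4.40838339e-04 -1.01671242e-05  2.46080438e-03] X/mm [ 2.45941735e-03 -4.34306828e-05  4.40410422e-04]
```

Call:
send_rows(
  commands=[
    [[-0.0094, 0, 0.0047, 0, 0.0037, 0], [-0.0095, 0, 0.0045, 0, 0.0037, 0], [-0.0096, 0, 0.0042, 0, 0.0037, 0], [0, 0, 0, 0, 0, 0]],
  ],
)

```text
time: 15.55
position: [0.5393, 0.0132, 0.2705]
eef_rot: [[0.954, -0.175, 0.242], [-0.169, -0.984, -0.047], [0.247, 0.004, -0.969]]
ft_force: [3.8, -1.3, -3.7]
width: 0.636
grip_force: 106.7
```

Call:
send_rows(
  commands=[
    [[-0.0009, 0, 0.0037, 0, 0, 0], [0, 0, 0, 0, 0, 0]],
  ],
)

```text
time: 15.8
position: [0.5392, 0.0132, 0.269]
eef_rot: [[0.954, -0.175, 0.243], [-0.169, -0.985, -0.047], [0.248, 0.004, -0.969]]
ft_force: [6.1, -1.7, -1.9]
width: 0.636
grip_force: 106.8
```

Run:
```python
from go import *
from plant import robot
s=robot.sense();print(s["time"],binpose(s),s["ft_force"],s["wrist_torque"])
print("down/mm",-np.array(s["eef_rot"])[2]/400,"X/mm",np.array(s["eef_rot"]).T@[.987,-.158,0]/400)
```

```text
15.8 {'tip': np.float64(-0.19), 'X': np.float64(-47.5), 'Y': np.float64(-27.6), 'Z': np.float64(112.1), 'yaw': np.float64(-0.06)} [ 6.11150905 -1.73886904 -1.86621811] [-0.07776979 -0.51753324 -0.10758608]
down/mm [-6.19117190e-04 -9.44246721e-06  2.42210750e-03] X/mm [ 2.42074798e-03 -4.35260379e-05  6.18599997e-04]
```

Call:
send_rows(
  commands=[
    [[0.0036, 0, 0.0009, 0, 0, 0], [0, 0, 0, 0, 0, 0]],
  ],
)

```text
time: 16.05
position: [0.5397, 0.0131, 0.2686]
eef_rot: [[0.955, -0.175, 0.241], [-0.169, -0.985, -0.047], [0.246, 0.004, -0.969]]
ft_force: [-0.1, 0.7, -1.8]
width: 0.635
grip_force: 106.9
```

Call:
send_rows(
  commands=[
    [[-0.0006, 0, 0.0024, 0, 0, 0], [0, 0, 0, 0, 0, 0]],
  ],
)

```text
time: 16.3
position: [0.5397, 0.0131, 0.2679]
eef_rot: [[0.954, -0.175, 0.242], [-0.169, -0.985, -0.047], [0.247, 0.004, -0.969]]
ft_force: [-2.7, -0.1, 4.5]
width: 0.643
grip_force: 107.9
```

Call:
send_rows(
  commands=[
    [[0, 0, 0, 0, 0, 0], [0, 0, 0, 0, 0, 0]],
  ],
)

```text
time: 16.55
position: [0.5398, 0.0131, 0.2678]
eef_rot: [[0.954, -0.175, 0.242], [-0.169, -0.985, -0.047], [0.247, 0.004, -0.969]]
ft_force: [-4.3, 0.7, 4.2]
width: 0.639
grip_force: 107.9
```

Run:
```python
from go import *
from plant import robot,cams
import cv2
s=robot.sense();print(s["time"],binpose(s),s["ft_force"],s["wrist_torque"])
f=cams.grab_frame("wrist");cv2.imwrite("pics/w5.png",f["color"][:,:,::-1])
```

```text
16.55 {'tip': np.float64(-0.15), 'X': np.float64(-47.0), 'Y': np.float64(-27.6), 'Z': np.float64(110.9), 'yaw': np.float64(-0.05)} [-4.28454306  0.72040802  4.23967976] [ 0.01035418 -0.01596373 -0.02226402]
```

View pics/w5.png

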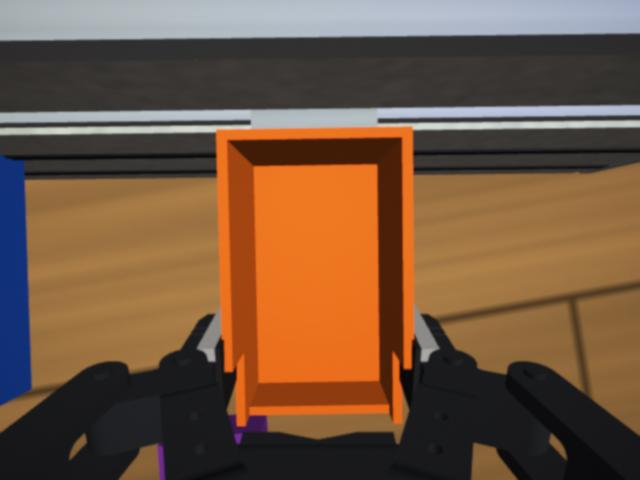

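The hook's tongue is in the groove at (315,118) and lies on the strip, with the back wall at the face and the bin level. I'll ease off the face a touch and press down a little more.

Call:
send_rows(
  commands=[
    [[-0.0012, 0, -0.0003, 0, 0, 0], [-0.0003, 0, 0.0012, 0, 0, 0], [0, 0, 0, 0, 0, 0], [0, 0, 0, 0, 0, 0]],
  ],
)

```text
time: 17.1
position: [0.5397, 0.0131, 0.2675]
eef_rot: [[0.954, -0.175, 0.244], [-0.169, -0.985, -0.047], [0.248, 0.004, -0.969]]
ft_force: [-1.9, 0.1, 7.1]
width: 0.639
grip_force: 108.0
```

Call:
send_rows(
  commands=[
    [[0.0003, 0, -0.001, 0, 0, 0], [0, 0, 0, 0, 0, 0], [0, 0, 0, 0, 0, 0]],
  ],
  squeeze=20,
)

```text
time: 17.48
position: [0.5397, 0.0131, 0.2678]
eef_rot: [[0.954, -0.175, 0.243], [-0.169, -0.985, -0.047], [0.248, 0.004, -0.969]]
ft_force: [0.2, -0.3, 4.8]
width: 0.638
grip_force: 107.9
```

Call:
send_rows(
  commands=[
    [[0, 0, 0, 0, 0, 0], [0, 0, 0, 0, 0, 0], [0, 0, 0, 0, 0, 0], [0, 0, 0, 0, 0, 0], [0, 0, 0, 0, 0, 0], [0, 0, 0, 0, 0, 0]],
  ],
  fingers=0,
)

```text
time: 18.23
position: [0.5394, 0.0132, 0.2677]
eef_rot: [[0.954, -0.175, 0.242], [-0.169, -0.985, -0.047], [0.247, 0.004, -0.969]]
ft_force: [-0.7, 0.1, -0.0]
width: 0.999
grip_force: 0.0
```

Run:
```python
from go import *
from plant import robot,cams
import cv2
s=robot.sense();print(s["time"],s["ft_force"],s["width"],s["grip_force"])
f=cams.grab_frame("wrist");cv2.imwrite("pics/w6.png",f["color"][:,:,::-1])
```

```text
18.225 [-0.65582418  0.09514516 -0.02421261] 0.9993896006353352 0.0
```

View pics/w6.png

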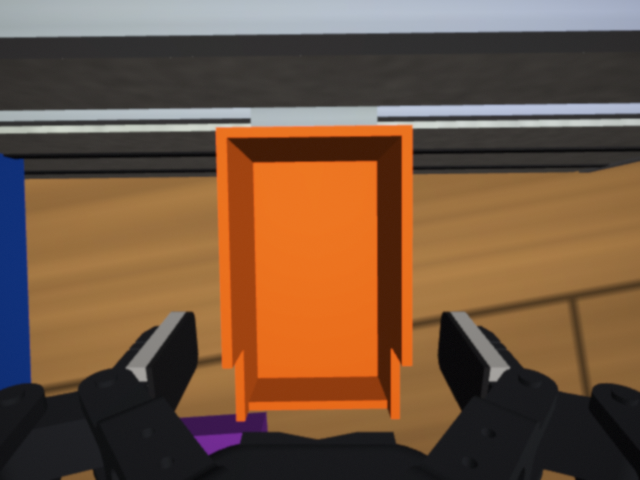

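The bin hangs free on the ledge and the pads are clear on both sides. I'll retreat along the tool axis.

Call:
send_rows(
  commands=[
    [[0, 0, -0.05, 0, 0, 0], [0, 0, -0.08, 0, 0, 0], [0, 0, -0.1, 0, 0, 0], [0, 0, -0.1, 0, 0, 0], [0, 0, 0, 0, 0, 0], [0, 0, 0, 0, 0, 0], [0, 0, 0, 0, 0, 0], [0, 0, 0, 0, 0, 0]],
  ],
)

```text
time: 19.27
position: [0.5074, 0.0193, 0.3948]
eef_rot: [[0.955, -0.175, 0.241], [-0.169, -0.985, -0.047], [0.245, 0.004, -0.969]]
ft_force: [1.1, 0.1, 0.7]
width: 0.999
grip_force: 0.0
```

Run:
```python
from plant import robot
s=robot.sense();print(s["time"],s["position"],s["ft_force"])
print(robot.finish_job())
```

```text
19.275 [0.50742635 0.01933072 0.39475214] [1.14674525 0.06446956 0.74238727]
the job is handed in; nothing more can be done
None
```

The orange bin was hung on the ledge in the free part of the groove, pressed down at roughly 7–10 N (aim was about 5 N), and released; the job was handed in at 19.3 s, and no verdict came back.

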